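# Swing the bowl line-up rail into its catch

### The job

Set up the rail that the bowls get lined up against: hook its forked end onto the upright post while the rail is still clearly out of line, then, keeping the fork on the post, swing the rail round away from you until its round end goes past the spring roller and rests against the rubber stop, held there by the roller. The stop is set differently each day, so go by feel and do not ram the rail into the post or press it on the roller or stop with more than 22 N; leave the bowls where they stand and let go of the rail at the end.

Things in the scene. Friction and masses are not known exactly. Their poses are not given: they have to be found in the camera images.
- frame: fixed stainless frame. Origin: at table height on the axis of the upright post. Its -y axis is the middle line the rail is swung into, from the post to the end unit; its x axis points away from the robot. A back strip 10 mm high lies 60 to 84 mm to +x of that line. The rail slides on the bare table; only the end unit stands on the line's robot side.
- post: the fixed upright steel post, 16 mm diameter, 45 mm tall; origin on its axis at table height. A bent bar, 9 mm high, leaves it low down towards +y, +x of the frame, clear of the fork.
- end_unit: fixed foot of the end unit, origin and axes as frame; its metal stands at y = -0.29 to -0.36, x = -0.07 to +0.085, up to 48 mm tall. On it a carriage with a spring roller and a stop is clamped anywhere from c = -26 to +26 mm along the frame's x, roller and stop together; c differs each time and is NOT measured. The seated rail thus lies within 0.11 rad of the frame's line.
- roller_middle (a point): axis of the upright spring roller (20 mm diameter, 14 mm up) for c = 0, a fixed point: the true roller is off by c along the frame's x. The rail's round end pushes it aside along the frame's -y: up to about 13 N sideways at the rail's end, most at first, falling to none at half-way. Past it, push on lightly some 14 mm till the stop is felt: the roller helps but may not finish it.
- stop_middle (a point): robot-side face of the upright round rubber-faced stop (16 mm diameter, 235 mm from the post) for c = 0, 14 mm up, a fixed point: the true face is off by c along the frame's x. It does not yield. The rail's far side rests on it when seated.
- catch (a joint): how far the spring roller is pushed back along the frame's -y, m: 0 free, about 0.007 as the rail's end is just passing, 0.002 to 0.004 when the rail is seated against the stop, held by the roller
- rail_mid (a point): middle of the loose stainless rail, half-way up (14 mm). Straight bar 267 mm long, 30 mm wide, 28 mm tall, 0.35 to 0.7 kg, lies flat. Its y axis runs along it to the forked end, parallel to the frame's y when in line; x across it. At the start it lies on the robot's side of the line, its round end swung towards the robot by 0.35 to 0.65 rad.
- rail: the same rail; origin at its middle on the underside, z up
- rail_fork (a point): centre of the rail's fork, 127 mm from the middle along the rail's y, half-way up: it lies on the post's axis when the fork is hooked right on. The slot is 19 mm wide and open towards +y, its bottom is 8 mm behind this point, the round-tipped prongs reach 5 mm past it.
- rail_tip (a point): outermost point of the rail's round end (radius 15 mm), 135 mm from the middle along the rail's -y, half-way up
- bowl_left: loose white pulp bowl, 150 mm wide, 43 mm tall, origin under its centre; leave it
- bowl_right: loose white pulp bowl, 150 mm wide, 43 mm tall, origin under its centre; leave it
- bowl_stack: loose stack of white pulp bowls, 153 mm wide, 68 mm tall, origin under its centre; leave it

How it is judged:
By the outcome, as a careful person would: the job done as asked, in the order asked, and still so for the second after the job is handed in, with the robot touching nothing.
It also fails if it takes over 72 s, if anything falls off the work surface, if the arm or the gripper's body presses on something with over 40 N, if the wrist force passes 120 N, or if a joint passes its speed limit or range.

### The arm

A 7-joint arm with a two-finger parallel gripper is mounted at the origin on the work surface; the furniture and walls round the work are solid. World frame = base frame: x ahead of the robot, y to its left, z up, the work surface at z = 0. Lengths are in m, angles in rad, forces in N, time in s.
With the tool pointing down it reaches from about 0.4 to 0.85 m from the base axis. Payload 4.5 kg.
Tool frame: the origin (TCP) lies on the mounting face of the last link; the fingertips stand 166 mm ahead of it and the grasp point (between the pads) lies 147 mm ahead of it; y points along the fingers, z is the direction in which the jaws open and shut, and the axes are right-handed (so a half turn about y gives the same grasp; the last joint's range is limited). The gripper opens to 88 mm and grips with 3 to 60 N. Pads are 18 mm wide; open, the fingers measure 123 mm over their backs; the gripper's body (75 mm by 187 mm) begins 45 mm behind the grasp point.
Start: joints at [-1.169, 0.689, -0.195, 1.565, 0.157, 0.902, -0.215], TCP at [0.225, 0.583, 0.405] pointing down, gripper open.
Joint ranges: [-3.01, 3.01], [-0.46, 2.08], [-1.47, 1.51], [0.13, 2.56], [-1, 4.14], [0.04, 2.09], [-2.66, 2.66]. Speed limits (rad/s): [2.57, 2.57, 3.14, 3.14, 3.14, 3.14, 3.14].

### API

Orientations are given as a unit quaternion [x, y, z, w].
In Python, from plant import r gives the robot as it stands.
- The arm moves only by the tool arm_command, never from a script. Its argument "deltas" is a list of rows, each an object of numbers: "dx", "dy", "dz": the shift along the tool's x, y, z each as a share of 1000 mm, from -1 to 1; "wx", "wy", "wz": the turn, a rotation vector about the tool's x, y, z each as a share of 45 degrees, from -1 to 1. In form: [{"dx": .., "dy": .., "dz": .., "wx": .., "wy": .., "wz": ..}, ...]. A call has exactly 5 rows; each row is the pose to reach, as a shift and turn from the pose commanded when the call began, along the tool's axes at that moment; what a row does not reach only later rows make up. A row lasts 1/10 s, in which the tool goes at most 50 mm and 8.59 degrees, less where a joint would pass 70% of its speed; a pose out of reach is approached as far as the arm can. A call with a number of a shift or a turn outside -1 to 1 is refused whole. A call with a gripper value outside its range is refused whole. "claw" is the opening, from -1 (shut) to 1 (fully open), set as the call begins (left out, the last holds). The fingers move at their own pace and stop on an object; "grip_force" is the grip in N (left out, the last holds). Time passes only in rows, so rows that repeat a pose let the fingers close, or fill a call up. It gives the time, the measured TCP pose, the force and the opening at its end, in the units of the state.
- r.get_state(): the state, without advancing time (a new reading comes with each control period).
- r.snapshot(name): name is "scene" or "top"; returns the picture (384x512x3 uint8, red, green, blue); there is no depth.
- r.get_calibration(name): a dict with "vertical_fov" (degrees; the focal length in pixels is half the picture's height over the tangent of half this angle, whatever the lens; pixels are square), "cx", "cy" (the principal point, pixels), "R" (3x3) and "t" (3): a world point X has camera coordinates R X + t. Camera axes: x right, y down, z forward; pixel columns grow to the right and rows downward; lengths in m; the calibration is good to about 2 mm. A picture is of the moment at which its call begins. get_calibration takes no time and is no camera call.
- r.finish_job(): hands the job in, once; it reports no verdict.
The state is a dict: "clock": time; "q": joint angles; "qd": joint speeds; "joint_torque": joint torques, N m; "tool_pos": TCP position; "eef_rot": TCP orientation; "contact_force": force on the tool from outside, world axes, zero at the start; "moment": the same for the moment, N m; "opening": opening from 0.0 (shut) to 1.0 (fully open).
Only numpy, scipy, OpenCV 4.12 (cv2) and the standard library are available. Lean on these libraries where they do the work, as an engineer would, in place of code of your own. Each camera call takes 0.05 s, during which the arm holds its last target.

## Working session

There is one attempt and no reset: what is moved stays moved. The work goes in short steps, Python scripts to look and compute and a tool call to move; the robot and the scene stay as the last step left them, time stands still between calls to the robot, and variables do not carry over. Pictures are saved under pics/ and viewed, and the job is handed in when it is done.

Besides the shell and the picture viewer there is one more tool, called after ">>>" by a JSON object that holds its "fn" and its "kwargs", one argument or row to a line. arm_command: Moves the arm, as the interface text tells. Shift numbers are shares of 1000 mm and turn numbers shares of 45 degrees, none past 1 either way. Its arguments: {"type":"object","properties":{"deltas":{"type":"array","items":{"type":"object","properties":{"dx":{"type":"number","minimum":-1,"maximum":1},"dy":{"type":"number","minimum":-1,"maximum":1},"dz":{"type":"number","minimum":-1,"maximum":1},"wx":{"type":"number","minimum":-1,"maximum":1},"wy":{"type":"number","minimum":-1,"maximum":1},"wz":{"type":"number","minimum":-1,"maximum":1}}}},"claw":{"type":"number"},"grip_force":{"type":"number"}},"required":["deltas"]}

```bash
mkdir -p pics; ls
python3 - <<'E'
from plant import r
import cv2
print(r.get_state())
for n in ("scene","top"):
    im=r.snapshot(n); cv2.imwrite(f"pics/{n}0.png",cv2.cvtColor(im,cv2.COLOR_RGB2BGR)); print(n,r.get_calibration(n))
E
```

```text
pics
{'clock': 0.0, 'q': array([-1.16923492,  0.68998175, -0.19453033,  1.56633701,  0.15726238,
        0.90247665, -0.21508769]), 'qd': array([-0.00101933,  0.00047111,  0.00170267, -0.00031623,  0.00072315,
        0.00010626,  0.00072808]), 'joint_torque': array([ 3.19955116e-04, -5.27561939e+01, -1.26676854e+00, -1.53434283e+01,
       -5.25989046e-02,  6.53189796e-03,  1.66830378e-04]), 'tool_pos': array([0.22460183, 0.58290044, 0.40391342]), 'eef_rot': array([ 0.6958271 , -0.12934831,  0.12917601, -0.69455541]), 'contact_force': array([ 0.41083343, -0.23470097, -0.11274311]), 'moment': array([-0.00895266, -0.00260443, -0.00799661]), 'opening': 1.0035062444980094}
scene {'vertical_fov': 57.50415317490942, 'cx': 256.7024600470937, 'cy': 190.30324246088713, 'R': array([[ 0.75647034, -0.65402207, -0.0027849 ],
       [-0.46898298, -0.53946837, -0.69930597],
       [ 0.45585917,  0.5303103 , -0.71481705]]), 't': array([-0.38520039,  0.24523718,  0.7993432 ])}
top {'vertical_fov': 49.88227745162273, 'cx': 257.4547073532943, 'cy': 194.6970707246782, 'R': array([[-0.00114434, -0.99969131, -0.02481899],
       [-0.99645286,  0.00322833, -0.08409092],
       [ 0.08414508,  0.02463473, -0.99614895]]), 't': array([0.00972639, 0.49854736, 1.07769322])}
```

View pics/scene0.png

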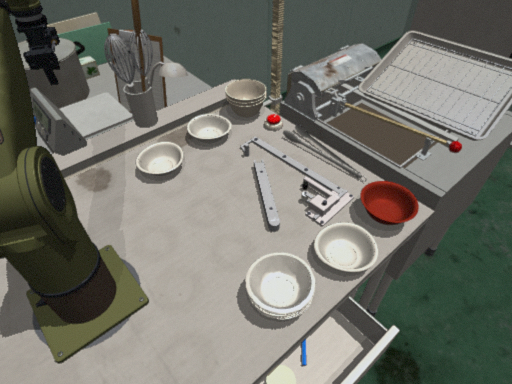

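View pics/top0.png

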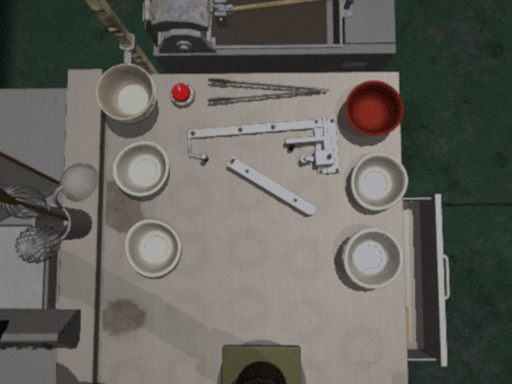

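The top view shows the rail from about (232,161) to (310,212), the post near (205,156) and the end unit near (320,150). I'll zoom in.

Run:
```python
import cv2
im=cv2.imread("pics/top0.png")
cv2.imwrite("pics/top0z.png",cv2.resize(im[105:225,180:350],None,fx=4.7,fy=4.7,interpolation=cv2.INTER_CUBIC))
im=cv2.imread("pics/scene0.png")
cv2.imwrite("pics/scene0z.png",cv2.resize(im[125:235,230:370],None,fx=5.4,fy=5.4,interpolation=cv2.INTER_CUBIC))
```

```text
(no output)
```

View pics/top0z.png

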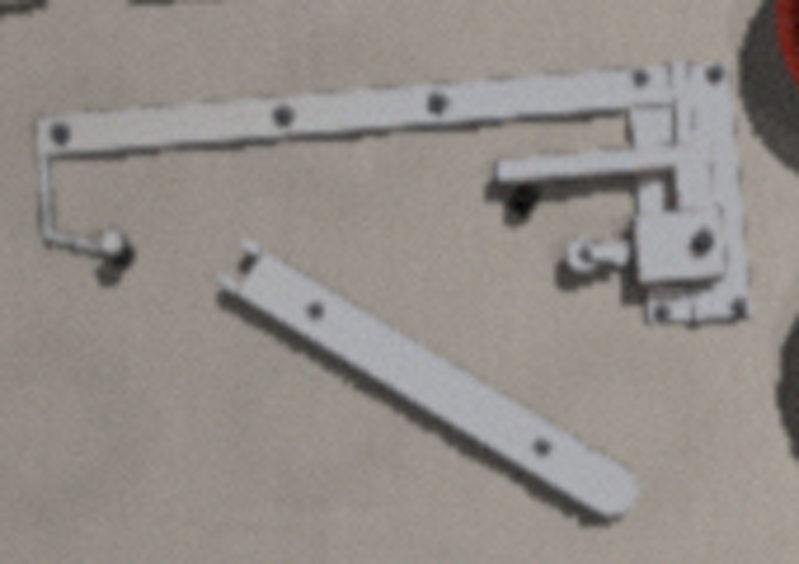

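View pics/scene0z.png

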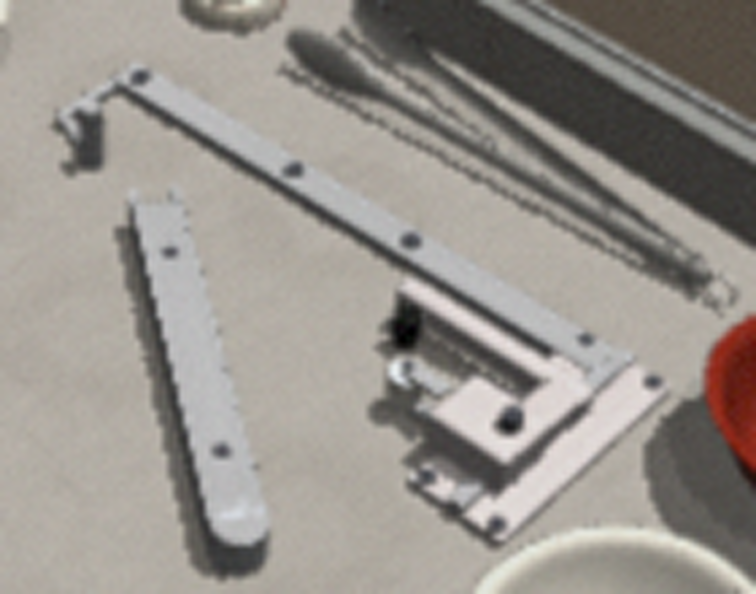

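```bash
cat > h.py <<'E'
import numpy as np
from plant import r
def cal(n):
    c=r.get_calibration(n); f=192/np.tan(np.radians(c["vertical_fov"])/2); return f,c["cx"],c["cy"],np.array(c["R"]),np.array(c["t"])
def unproj(n,u,v,z):
    f,cx,cy,R,t=cal(n); d=R.T@np.array([(u-cx)/f,(v-cy)/f,1]); o=-R.T@t
    return o+d*(z-o[2])/d[2]
def proj(n,X):
    f,cx,cy,R,t=cal(n); p=R@np.array(X)+t; return np.array([cx+f*p[0]/p[2],cy+f*p[1]/p[2]])
def zt(n,u,v,z):
    if n=="top": return unproj(n,180+(u+.5)/4.7-.5,105+(v+.5)/4.7-.5,z)
    return unproj(n,230+(u+.5)/5.4-.5,125+(v+.5)/5.4-.5,z)
E
python3 - <<'E'
from h import *
np.set_printoptions(precision=4,suppress=True)
T=lambda n,l:print(l[0],n,zt(n,*l[1:])[:2])
for l in [("post",112,241,.045),("sh1",60,133,.01),("sh2",283,116,.01),("sh3",437,103,.01),("sh4",640,77,.01),
 ("rh1",317,311,.028),("rh2",542,447,.028),("tip",634,496,.028),("prongA",248,246,.028),("prongB",222,280,.028),("roller",583,253,.03),("stop",518,205,.02)]: T("top",l)
for l in [("post",68,118,.045),("sh1",141,76,.01),("sh2",293,169,.01),("sh3",411,241,.01),("sh4",586,340,.01),
 ("rh1",170,252,.028),("rh2",221,451,.028),("tip",243,543,.028),("roller",402,368,.03)]: T("scene",l)
E
```

```text
post top [0.5996 0.1502]
sh1 top [0.6696 0.1867]
sh2 top [0.6787 0.0568]
sh3 top [ 0.6857 -0.0325]
sh4 top [ 0.7002 -0.15  ]
rh1 top [0.5619 0.0361]
rh2 top [ 0.4844 -0.0903]
tip top [ 0.4568 -0.1414]
prongA top [0.5993 0.0753]
prongB top [0.5799 0.09  ]
roller top [ 0.5939 -0.1142]
stop top [ 0.6236 -0.0784]
post scene [0.579  0.1511]
sh1 scene [0.6677 0.1885]
sh2 scene [0.6769 0.0596]
sh3 scene [ 0.6835 -0.0312]
sh4 scene [ 0.6971 -0.1494]
rh1 scene [0.5597 0.0381]
rh2 scene [ 0.4813 -0.0898]
tip scene [ 0.4494 -0.1404]
roller scene [ 0.5906 -0.1105]
```

Run:
```python
from h import *
import cv2
for n,a in (("scene",(245,125,60,45)),("top",(180,130,50,45))):
    im=cv2.imread(f"pics/{n}0.png"); x,y,w,h=a
    cv2.imwrite(f"pics/{n}post.png",cv2.resize(im[y:y+h,x:x+w],None,fx=12,fy=12,interpolation=cv2.INTER_CUBIC))
    for z in (0,.045): 
        p=proj(n,[.5996,.1502,z]);print(n,p,(p-[x,y])*12)
```

```text
scene [247.63611746 154.77471269] [ 31.63340951 357.29655231]
scene [247.33661658 143.92359689] [ 28.03939892 227.08316263]
top [205.98222184 158.78980213] [311.78666208 345.4776256 ]
top [203.43540801 155.87184805] [281.22489617 310.46217658]
```

View pics/scenepost.png

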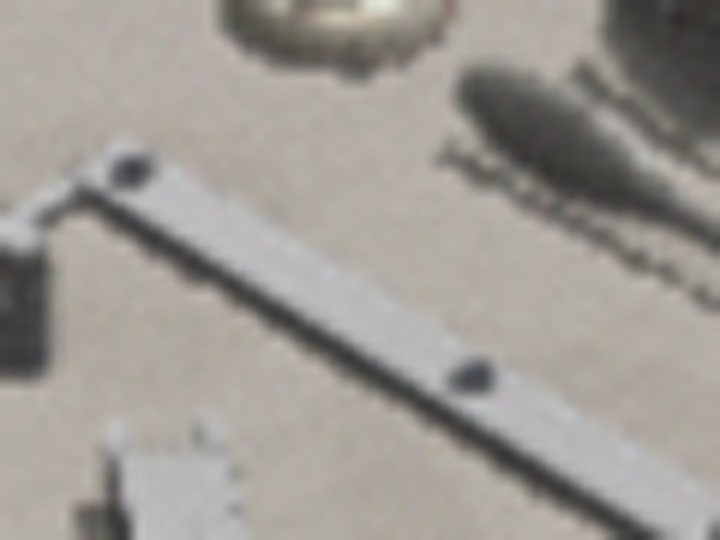

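View pics/toppost.png

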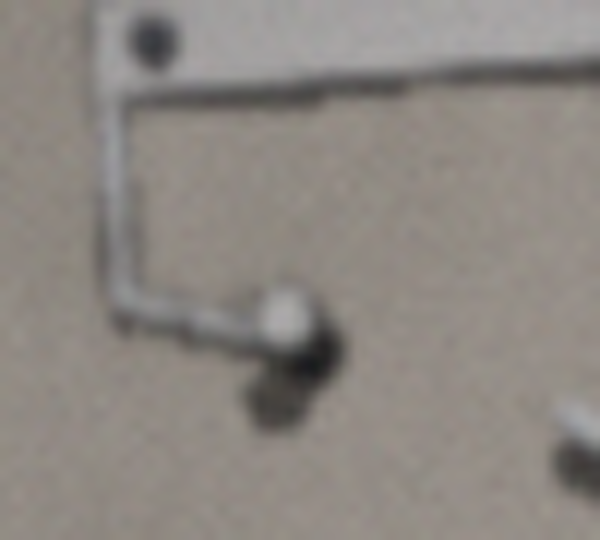

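Run:
```python
import cv2
im=cv2.imread("pics/scene0.png"); x,y,w,h=230,130,45,45
cv2.imwrite("pics/scenepost2.png",cv2.resize(im[y:y+h,x:x+w],None,fx=12,fy=12,interpolation=cv2.INTER_CUBIC))
```

```text
(no output)
```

View pics/scenepost2.png

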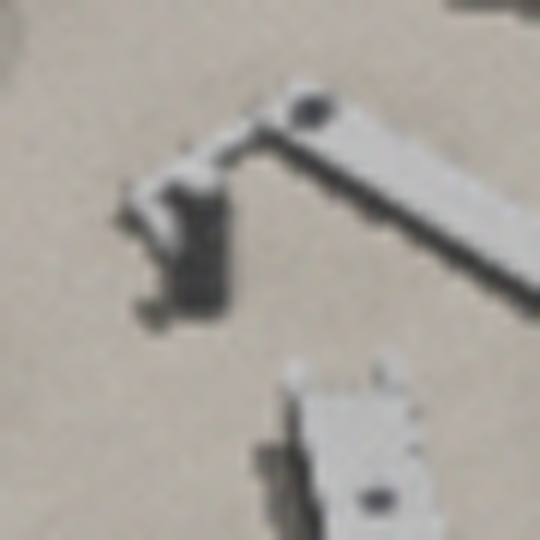

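Run:
```python
from h import *
import cv2
from scipy.spatial.transform import Rotation as Ro
np.set_printoptions(precision=4,suppress=True)
print(Ro.from_quat(r.get_state()["eef_rot"]).as_matrix())
def rail(m,a):
    d=np.array([np.sin(a),np.cos(a)]); x=np.array([np.cos(a),-np.sin(a)])
    P=[(-15,127),(-12,132),(-9.5,127),(-9.5,119),(9.5,119),(9.5,127),(12,132),(15,127)]
    P+=[(15*np.cos(t),-120-15*np.sin(t)) for t in np.linspace(0,np.pi,13)]
    return [m+x*p[0]/1e3+d*p[1]/1e3 for p in P]
m=np.array([.5230,-.0278]);a=.54
yaw=.074;post=np.array([.5996,.1502]);fx=np.array([np.cos(yaw),np.sin(yaw)]);fy=np.array([-np.sin(yaw),np.cos(yaw)])
F=lambda x,y:post+fx*x+fy*y
for n,(x,y,w,h),dx in (("scene",(225,125,160,110),-.0022),("top",(180,105,170,120),0)):
    im=cv2.imread(f"pics/{n}0.png");s=4.8
    im=cv2.resize(im[y:y+h,x:x+w],None,fx=s,fy=s,interpolation=cv2.INTER_CUBIC)
    def pl(pts,z,c):
        q=np.array([(proj(n,[p[0]+dx,p[1],z])-[x,y]+.5)*s-.5 for p in pts])
        cv2.polylines(im,[np.round(q*8).astype(int)],True,c,1,cv2.LINE_AA,3)
    pl(rail(m,a),.028,(0,0,255))
    pl([F(.008*np.cos(t),.008*np.sin(t)) for t in np.linspace(0,6.28,20)],.045,(0,200,0))
    pl([F(.060,.04),F(.084,.04),F(.084,-.3),F(.060,-.3)],.01,(255,0,0))
    pl([F(-.07,-.29),F(.085,-.29),F(.085,-.36),F(-.07,-.36)],.01,(255,0,255))
    cv2.imwrite(f"pics/ov_{n}.png",im)
```

```text
[[ 0.9331 -0.0005  0.3595]
 [-0.3595 -0.0016  0.9331]
 [ 0.0001 -1.     -0.0016]]
```

View pics/ov_top.png

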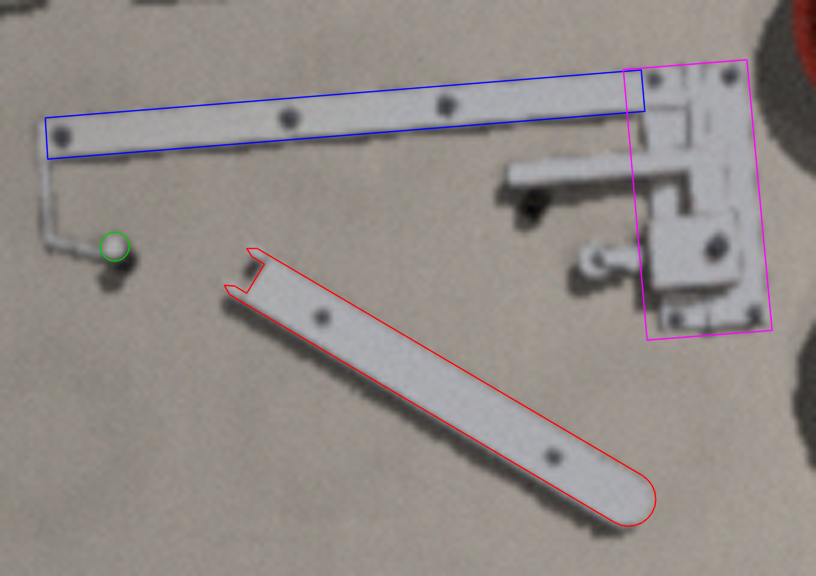

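View pics/ov_scene.png

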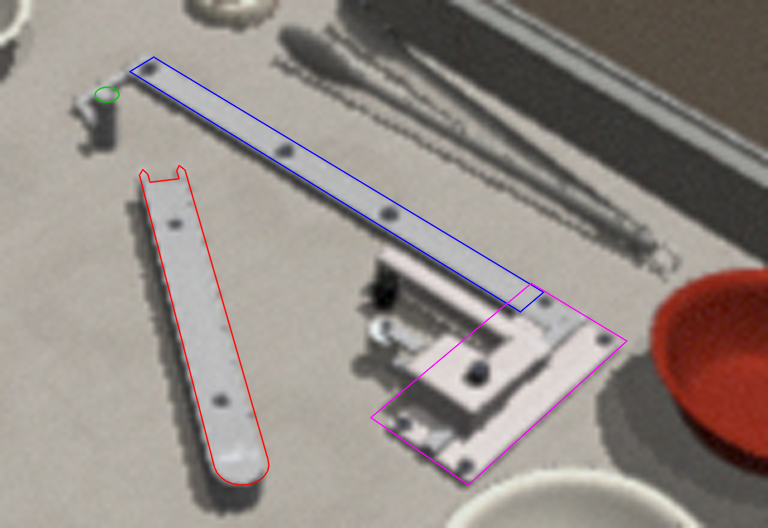

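```bash
cat >> h.py <<'E'
import json,sys
from scipy.spatial.transform import Rotation as Ro
np.set_printoptions(precision=4,suppress=True)
def getc():
    d=json.load(open("cmd.json")); return np.array(d["p"]),Ro.from_quat(d["q"])
def setc(p,R): json.dump({"p":list(p),"q":list(R.as_quat())},open("cmd.json","w"))
def Rt(psi): # tool down, jaw axis z at world heading psi
    z=np.array([np.cos(psi),np.sin(psi),0]);y=np.array([0,0,-1.]);return Ro.from_matrix(np.column_stack([np.cross(y,z),y,z]))
def rows(targets,nd=4):
    """targets: 5 (pos,Rot); print rounded rows; commit the last rounded one as commanded"""
    p,R=getc(); out=[]
    for tp,tR in targets:
        d=np.round(R.inv().apply(np.array(tp)-p),nd)+0.
        w=np.round((R.inv()*tR).as_rotvec()/np.radians(45),nd)+0.
        out.append({k:float(v) for k,v in zip(("dx","dy","dz","wx","wy","wz"),[*d,*w]) if v})
    print(json.dumps(out))
    setc(p+R.apply(d),R*Ro.from_rotvec(w*np.radians(45)))
def lin(tp,tR,n=5):
    p,R=getc(); w=(R.inv()*tR).as_rotvec()
    return [(p+(np.array(tp)-p)*min(1,(i+1)/n),R*Ro.from_rotvec(w*min(1,(i+1)/n))) for i in range(5)]
def st():
    s=r.get_state(); print("t",round(s["clock"],2),"p",s["tool_pos"],"psi",Ro.from_quat(s["eef_rot"]).as_matrix()[:2,2],"F",s["contact_force"].round(2),"M",s["moment"].round(2),"op",round(s["opening"],3)); return s
E
python3 - <<'E'
from h import *
s=st(); setc(s["tool_pos"],Ro.from_quat(s["eef_rot"]))
p0=s["tool_pos"]; g=np.array([.4994,-.0662,.25])
psi0=1.203; psi1=-.54
for f in (.34,.68,1):
    rows(lin(p0+(g-p0)*f,Rt(psi0+(psi1-psi0)*f)),3)
E
```

```text
t 0.1 p [0.2247 0.5829 0.404 ] psi [0.3595 0.9331] F [ 0.08 -0.82  1.  ] M [-0.01 -0.01 -0.02] op 1.0
[{"dx": 0.033, "dy": 0.011, "dz": -0.034, "wy": 0.151}, {"dx": 0.067, "dy": 0.021, "dz": -0.069, "wx": 0.001, "wy": 0.302}, {"dx": 0.1, "dy": 0.032, "dz": -0.103, "wx": 0.001, "wy": 0.453}, {"dx": 0.133, "dy": 0.042, "dz": -0.138, "wx": 0.002, "wy": 0.604, "wz": 0.001}, {"dx": 0.166, "dy": 0.053, "dz": -0.172, "wx": 0.002, "wy": 0.755, "wz": 0.001}]
[{"dx": 0.047, "dy": 0.01, "dz": -0.01, "wy": 0.151}, {"dx": 0.094, "dy": 0.021, "dz": -0.02, "wy": 0.302}, {"dx": 0.141, "dy": 0.031, "dz": -0.03, "wy": 0.453}, {"dx": 0.188, "dy": 0.042, "dz": -0.04, "wy": 0.603}, {"dx": 0.235, "dy": 0.052, "dz": -0.05, "wy": 0.754}]
[{"dx": 0.042, "dy": 0.01, "dz": 0.017, "wy": 0.142}, {"dx": 0.084, "dy": 0.02, "dz": 0.034, "wy": 0.284}, {"dx": 0.125, "dy": 0.03, "dz": 0.051, "wy": 0.426}, {"dx": 0.167, "dy": 0.039, "dz": 0.067, "wy": 0.568}, {"dx": 0.209, "dy": 0.049, "dz": 0.084, "wy": 0.71}]
```

>>> {"fn": "arm_command", "kwargs": {
  "deltas": [
    {"dx":0.033,"dy":0.011,"dz":-0.034,"wy":0.151},
    {"dx":0.067,"dy":0.021,"dz":-0.069,"wx":0.001,"wy":0.302},
    {"dx":0.1,"dy":0.032,"dz":-0.103,"wx":0.001,"wy":0.453},
    {"dx":0.133,"dy":0.042,"dz":-0.138,"wx":0.002,"wy":0.604,"wz":0.001},
    {"dx":0.166,"dy":0.053,"dz":-0.172,"wx":0.002,"wy":0.755,"wz":0.001}
  ]
}}

```text
invalid input at $.deltas[0]: expected keys dx, dy, dz, wx, wy, wz
```

>>> {"fn": "arm_command", "kwargs": {
  "deltas": [
    {"dx":0.047,"dy":0.01,"dz":-0.01,"wy":0.151},
    {"dx":0.094,"dy":0.021,"dz":-0.02,"wy":0.302},
    {"dx":0.141,"dy":0.031,"dz":-0.03,"wy":0.453},
    {"dx":0.188,"dy":0.042,"dz":-0.04,"wy":0.603},
    {"dx":0.235,"dy":0.052,"dz":-0.05,"wy":0.754}
  ]
}}

```text
invalid input at $.deltas[0]: expected keys dx, dy, dz, wx, wy, wz
```

>>> {"fn": "arm_command", "kwargs": {
  "deltas": [
    {"dx":0.042,"dy":0.01,"dz":0.017,"wy":0.142},
    {"dx":0.084,"dy":0.02,"dz":0.034,"wy":0.284},
    {"dx":0.125,"dy":0.03,"dz":0.051,"wy":0.426},
    {"dx":0.167,"dy":0.039,"dz":0.067,"wy":0.568},
    {"dx":0.209,"dy":0.049,"dz":0.084,"wy":0.71}
  ]
}}

```text
invalid input at $.deltas[0]: expected keys dx, dy, dz, wx, wy, wz
```

Run:
```python
from h import *
st(); print(getc()[0], getc()[1].as_matrix()[:2,2])
rows(lin([.4994,-.0662,.171],Rt(-.54)),4)
```

```text
t 0.1 p [0.2247 0.5829 0.404 ] psi [0.3595 0.9331] F [ 0.08 -0.82  1.  ] M [-0.01 -0.01 -0.02] op 1.0
[ 0.4991 -0.0661  0.2502] [ 0.8579 -0.5139]
[{"dy": 0.0158, "dz": 0.0001, "wy": 0.0001}, {"dy": 0.0317, "dz": 0.0001, "wx": 0.0001, "wy": 0.0001}, {"dy": 0.0475, "dz": 0.0002, "wx": 0.0001, "wy": 0.0002}, {"dy": 0.0634, "dz": 0.0003, "wx": 0.0002, "wy": 0.0003}, {"dy": 0.0792, "dz": 0.0004, "wx": 0.0002, "wy": 0.0004, "wz": -0.0001}]
```

All six keys are required, so I'll resend the moves with them filled in.

>>> {"fn": "arm_command", "kwargs": {
  "deltas": [
    {"dx":0.033,"dy":0.011,"dz":-0.034,"wx":0,"wy":0.151,"wz":0},
    {"dx":0.067,"dy":0.021,"dz":-0.069,"wx":0.001,"wy":0.302,"wz":0},
    {"dx":0.1,"dy":0.032,"dz":-0.103,"wx":0.001,"wy":0.453,"wz":0},
    {"dx":0.133,"dy":0.042,"dz":-0.138,"wx":0.002,"wy":0.604,"wz":0.001},
    {"dx":0.166,"dy":0.053,"dz":-0.172,"wx":0.002,"wy":0.755,"wz":0.001}
  ]
}}

```text
clock: 0.6
tool_pos: [0.3181, 0.3611, 0.3514]
eef_rot: [-0.626, 0.328, -0.328, 0.627]
contact_force: [0.4, 0.2, 0.1]
opening: 1.001
```

>>> {"fn": "arm_command", "kwargs": {
  "deltas": [
    {"dx":0.047,"dy":0.01,"dz":-0.01,"wx":0,"wy":0.151,"wz":0},
    {"dx":0.094,"dy":0.021,"dz":-0.02,"wx":0,"wy":0.302,"wz":0},
    {"dx":0.141,"dy":0.031,"dz":-0.03,"wx":0,"wy":0.453,"wz":0},
    {"dx":0.188,"dy":0.042,"dz":-0.04,"wx":0,"wy":0.603,"wz":0},
    {"dx":0.235,"dy":0.052,"dz":-0.05,"wx":0,"wy":0.754,"wz":0}
  ]
}}

```text
clock: 1.1
tool_pos: [0.4119, 0.1403, 0.2988]
eef_rot: [-0.503, 0.497, -0.496, 0.504]
contact_force: [0.6, -0.2, 0.3]
opening: 0.997
```

>>> {"fn": "arm_command", "kwargs": {
  "deltas": [
    {"dx":0.042,"dy":0.01,"dz":0.017,"wx":0,"wy":0.142,"wz":0},
    {"dx":0.084,"dy":0.02,"dz":0.034,"wx":0,"wy":0.284,"wz":0},
    {"dx":0.125,"dy":0.03,"dz":0.051,"wx":0,"wy":0.426,"wz":0},
    {"dx":0.167,"dy":0.039,"dz":0.067,"wx":0,"wy":0.568,"wz":0},
    {"dx":0.209,"dy":0.049,"dz":0.084,"wx":0,"wy":0.71,"wz":0}
  ]
}}

```text
clock: 1.6
tool_pos: [0.4996, -0.0673, 0.2494]
eef_rot: [-0.347, 0.617, -0.615, 0.348]
contact_force: [1.4, -0.2, 0.7]
opening: 1.002
```

```bash
sed -i 's/ if v}/}/' h.py
python3 - <<'E'
from h import *
import cv2
st(); print(getc()[0], getc()[1].as_matrix()[:2,2])
for n in ("top","scene"):
    cv2.imwrite(f"pics/{n}1.png",cv2.resize(r.snapshot(n)[90:300,170:400,::-1] if n=="top" else r.snapshot(n)[80:300,170:400,::-1],None,fx=2.6,fy=2.6,interpolation=cv2.INTER_CUBIC))
E
```

```text
t 1.6 p [ 0.4996 -0.0673  0.2494] psi [ 0.8555 -0.5179] F [ 1.44 -0.22  0.67] M [-0.02  0.09  0.01] op 1.002
[ 0.4994 -0.0662  0.171 ] [ 0.8577 -0.5142]
```

View pics/top1.png

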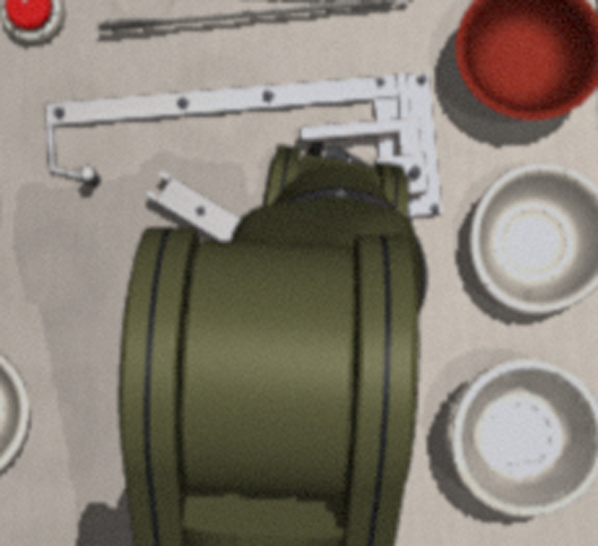

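View pics/scene1.png

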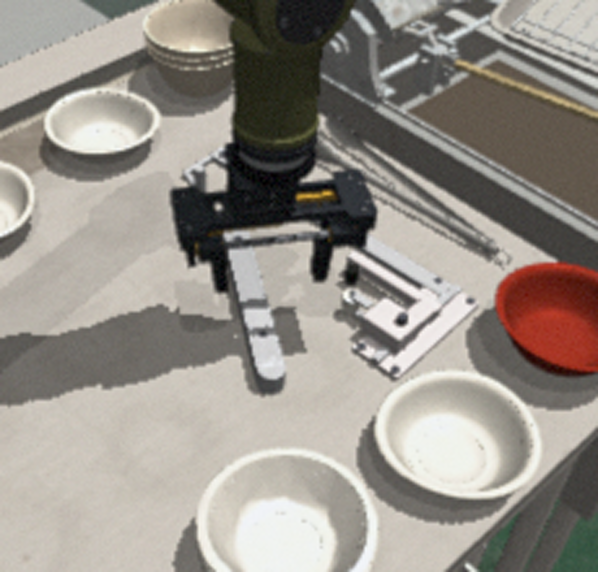

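The arm is over the rail with the jaws straddling it, and the fork is still visible from above. Next I'll descend.

>>> {"fn": "arm_command", "kwargs": {
  "deltas": [
    {"dx":0,"dy":0.0158,"dz":0.0001,"wx":0,"wy":0.0001,"wz":0},
    {"dx":0,"dy":0.0317,"dz":0.0001,"wx":0.0001,"wy":0.0001,"wz":0},
    {"dx":0,"dy":0.0475,"dz":0.0002,"wx":0.0001,"wy":0.0002,"wz":0},
    {"dx":0,"dy":0.0634,"dz":0.0003,"wx":0.0002,"wy":0.0003,"wz":0},
    {"dx":0,"dy":0.0792,"dz":0.0004,"wx":0.0002,"wy":0.0004,"wz":-0.0001}
  ]
}}

```text
clock: 2.2
tool_pos: [0.4994, -0.0647, 0.1701]
eef_rot: [-0.349, 0.616, -0.614, 0.349]
contact_force: [-0.7, -0.1, -0.5]
opening: 0.999
```

>>> {"fn": "arm_command", "kwargs": {
  "deltas": [
    {"dx":0,"dy":0,"dz":0,"wx":0,"wy":0,"wz":0},
    {"dx":0,"dy":0,"dz":0,"wx":0,"wy":0,"wz":0},
    {"dx":0,"dy":0,"dz":0,"wx":0,"wy":0,"wz":0},
    {"dx":0,"dy":0,"dz":0,"wx":0,"wy":0,"wz":0},
    {"dx":0,"dy":0,"dz":0,"wx":0,"wy":0,"wz":0}
  ],
  "claw": -1,
  "grip_force": 25
}}

```text
clock: 2.7
tool_pos: [0.4997, -0.0655, 0.1714]
eef_rot: [-0.348, 0.615, -0.615, 0.349]
contact_force: [-0.4, -0.0, 0.4]
opening: 0.572
```

>>> {"fn": "arm_command", "kwargs": {
  "deltas": [
    {"dx":0,"dy":0,"dz":0,"wx":0,"wy":0,"wz":0},
    {"dx":0,"dy":0,"dz":0,"wx":0,"wy":0,"wz":0},
    {"dx":0,"dy":0,"dz":0,"wx":0,"wy":0,"wz":0},
    {"dx":0,"dy":0,"dz":0,"wx":0,"wy":0,"wz":0},
    {"dx":0,"dy":0,"dz":0,"wx":0,"wy":0,"wz":0}
  ]
}}

```text
clock: 3.2
tool_pos: [0.4991, -0.0653, 0.1709]
eef_rot: [-0.348, 0.616, -0.614, 0.349]
contact_force: [-1.8, 1.8, 4.0]
opening: 0.335
```

Run:
```python
from h import *
import cv2
st(); print(getc()[0], getc()[1].as_matrix()[:2,2])
for n,(x,y,w,h) in (("top",(180,120,100,80)),("scene",(235,125,100,80))):
    im=r.snapshot(n)[:,:,::-1]; cv2.imwrite(f"pics/{n}2f.png",im)
    cv2.imwrite(f"pics/{n}2.png",cv2.resize(im[y:y+h,x:x+w],None,fx=7,fy=7,interpolation=cv2.INTER_CUBIC))
```

```text
t 3.2 p [ 0.4991 -0.0653  0.1709] psi [ 0.8577 -0.5142] F [-1.76  1.76  3.98] M [ 0.19  0.55 -0.05] op 0.335
[ 0.4994 -0.0662  0.171 ] [ 0.8577 -0.5142]
```

View pics/top2.png

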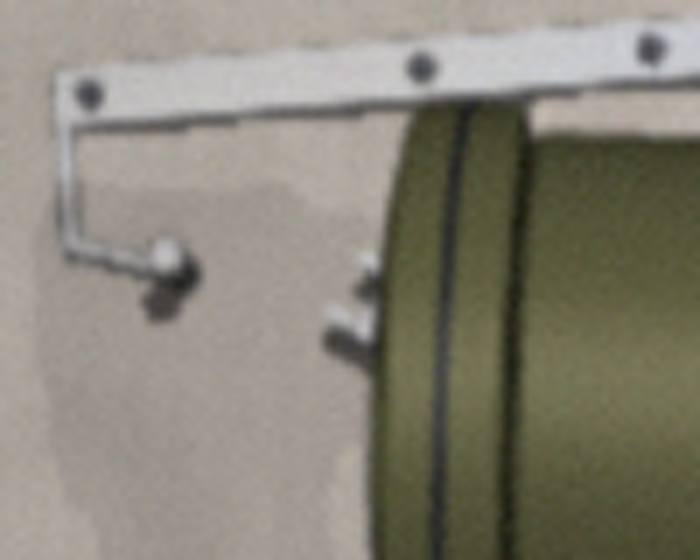

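View pics/scene2.png

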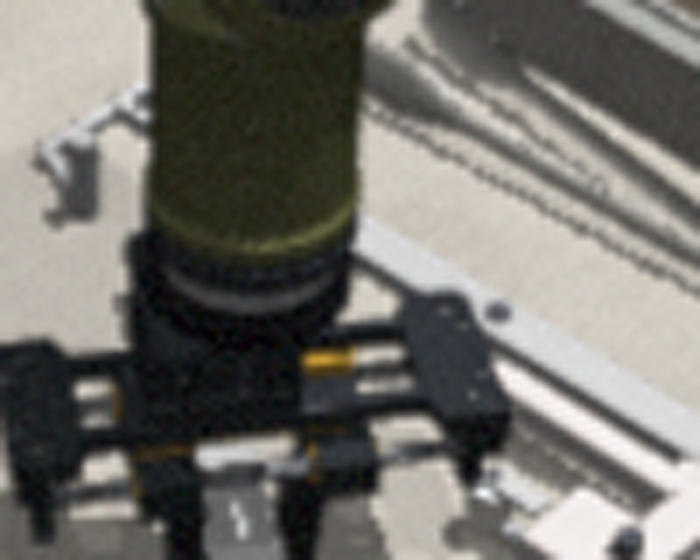

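Run:
```python
from h import *
p,R=getc(); rows(lin(p+[-.0015,.0476,0],R,4))
```

```text
[{"dx": -0.01, "dy": 0.0, "dz": -0.0064, "wx": 0.0, "wy": 0.0, "wz": 0.0}, {"dx": -0.02, "dy": 0.0, "dz": -0.0129, "wx": 0.0, "wy": 0.0, "wz": 0.0}, {"dx": -0.03, "dy": 0.0, "dz": -0.0193, "wx": 0.0, "wy": 0.0, "wz": 0.0}, {"dx": -0.0401, "dy": 0.0, "dz": -0.0258, "wx": 0.0, "wy": 0.0, "wz": 0.0}, {"dx": -0.0401, "dy": 0.0, "dz": -0.0258, "wx": 0.0, "wy": 0.0, "wz": 0.0}]
```

>>> {"fn": "arm_command", "kwargs": {
  "deltas": [
    {"dx":-0.01,"dy":0.0,"dz":-0.0064,"wx":0.0,"wy":0.0,"wz":0.0},
    {"dx":-0.02,"dy":0.0,"dz":-0.0129,"wx":0.0,"wy":0.0,"wz":0.0},
    {"dx":-0.03,"dy":0.0,"dz":-0.0193,"wx":0.0,"wy":0.0,"wz":0.0},
    {"dx":-0.0401,"dy":0.0,"dz":-0.0258,"wx":0.0,"wy":0.0,"wz":0.0},
    {"dx":-0.0401,"dy":0.0,"dz":-0.0258,"wx":0.0,"wy":0.0,"wz":0.0}
  ]
}}

```text
clock: 3.8
tool_pos: [0.4982, -0.0146, 0.1709]
eef_rot: [-0.349, 0.616, -0.613, 0.351]
contact_force: [0.3, 2.9, 4.3]
opening: 0.341
```

```bash
cat > look.py <<'E'
from h import *
import cv2
st(); k=sys.argv[1]
for n,(x,y,w,h) in (("top",(185,130,70,50)),("scene",(230,130,70,50))):
    im=r.snapshot(n)[:,:,::-1]; cv2.imwrite(f"pics/{n}{k}f.png",im)
    cv2.imwrite(f"pics/{n}{k}.png",cv2.resize(im[y:y+h,x:x+w],None,fx=10,fy=10,interpolation=cv2.INTER_CUBIC))
E
python3 look.py 3
```

```text
t 3.8 p [ 0.4982 -0.0146  0.1709] psi [ 0.8598 -0.5106] F [0.34 2.93 4.31] M [ 0.58  0.14 -0.13] op 0.341
```

View pics/top3.png

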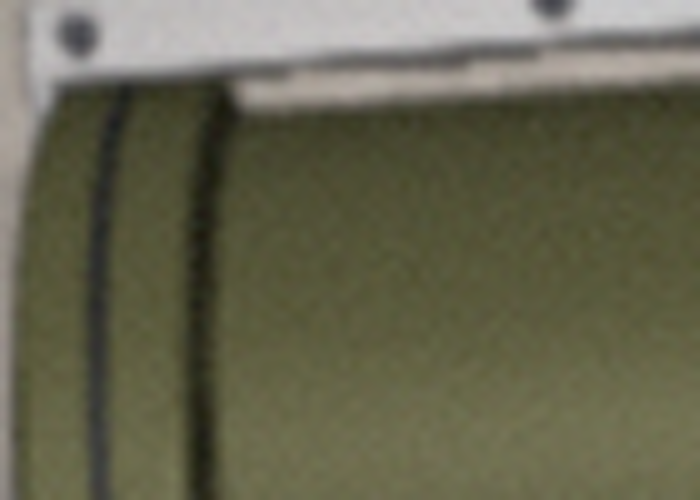

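View pics/scene3.png

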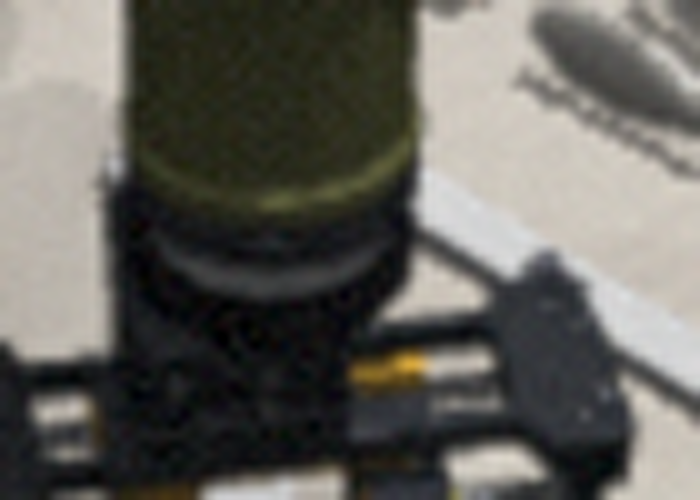

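>>> {"fn": "arm_command", "kwargs": {
  "deltas": [
    {"dx":0,"dy":0,"dz":0,"wx":0,"wy":0,"wz":0},
    {"dx":0,"dy":0,"dz":0,"wx":0,"wy":0,"wz":0},
    {"dx":0,"dy":0,"dz":0,"wx":0,"wy":0,"wz":0},
    {"dx":0,"dy":0,"dz":0,"wx":0,"wy":0,"wz":0},
    {"dx":0,"dy":0,"dz":0,"wx":0,"wy":0,"wz":0}
  ],
  "claw": 0.6
}}

```text
clock: 4.4
tool_pos: [0.498, -0.0183, 0.1708]
eef_rot: [-0.348, 0.616, -0.615, 0.349]
contact_force: [-0.9, -0.6, 0.6]
opening: 0.766
```

>>> {"fn": "arm_command", "kwargs": {
  "deltas": [
    {"dx":0,"dy":-0.04,"dz":0,"wx":0,"wy":0,"wz":0},
    {"dx":0,"dy":-0.08,"dz":0,"wx":0,"wy":0,"wz":0},
    {"dx":0.04,"dy":-0.1,"dz":0,"wx":0,"wy":0,"wz":0},
    {"dx":0.08,"dy":-0.1,"dz":0,"wx":0,"wy":0,"wz":0},
    {"dx":0.12,"dy":-0.1,"dz":0,"wx":0,"wy":0,"wz":0}
  ]
}}

```text
clock: 4.9
tool_pos: [0.4358, -0.1219, 0.2716]
eef_rot: [0.348, -0.615, 0.615, -0.35]
contact_force: [0.2, -0.7, 0.1]
opening: 0.8
```

```bash
python3 - <<'E'
from h import *
p,R=getc(); setc(p+R.apply([.12,-.1,0]),R)
E
python3 look.py 4
```

```text
t 4.9 p [ 0.4358 -0.1219  0.2716] psi [ 0.8582 -0.5133] F [ 0.22 -0.66  0.05] M [-0.1   0.1  -0.04] op 0.8
```

View pics/top4f.png

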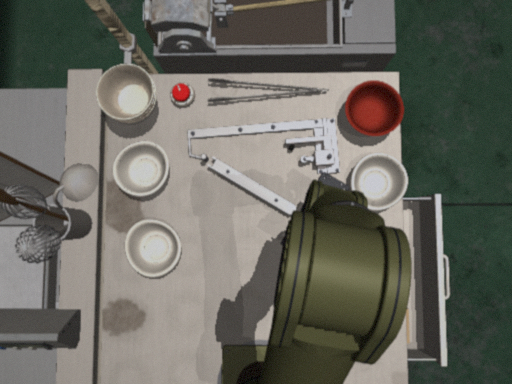

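View pics/scene4f.png

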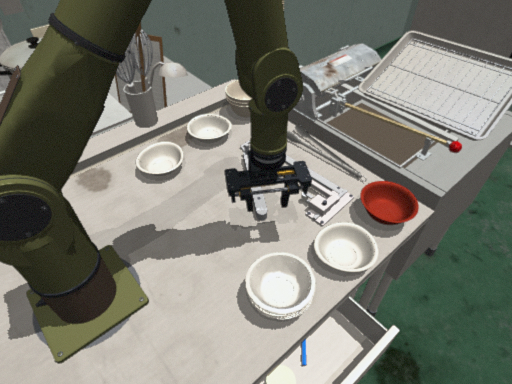

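```bash
cat > ov.py <<'E'
from h import *
import cv2
# usage: ov.py k mx my a  (top-frame coords) crop
def rail(m,a):
    d=np.array([np.sin(a),np.cos(a)]); x=np.array([np.cos(a),-np.sin(a)])
    P=[(-15,127),(-12,132),(-9.5,127),(-9.5,119),(9.5,119),(9.5,127),(12,132),(15,127)]
    P+=[(15*np.cos(t),-120-15*np.sin(t)) for t in np.linspace(0,np.pi,13)]
    return [m+x*p[0]/1e3+d*p[1]/1e3 for p in P]
k=sys.argv[1]; m=np.array([float(sys.argv[2]),float(sys.argv[3])]);a=float(sys.argv[4]); x,y,w,h=map(int,sys.argv[5].split(",")); s=float(sys.argv[6])
post=np.array([.5996,.1502])
n="top"; im=cv2.imread(f"pics/{n}{k}f.png")
im=cv2.resize(im[y:y+h,x:x+w],None,fx=s,fy=s,interpolation=cv2.INTER_CUBIC)
def pl(pts,z,c):
    q=np.array([(proj(n,[p[0],p[1],z])-[x,y]+.5)*s-.5 for p in pts])
    cv2.polylines(im,[np.round(q*8).astype(int)],True,c,1,cv2.LINE_AA,3)
pl(rail(m,a),.028,(0,0,255))
pl([post+[.008*np.cos(t),.008*np.sin(t)] for t in np.linspace(0,6.28,20)],.045,(0,200,0))
cv2.imwrite(f"pics/ov{k}.png",im)
d=np.array([np.sin(a),np.cos(a)]); e=post-(m+.127*d); print("fork->post along %.4f across %.4f"%(e@d, e@[d[1],-d[0]]))
E
python3 ov.py 4 .5215 .0198 .54 190,135,115,85 6.9
```

```text
fork->post along 0.0250 across -0.0001
```

View pics/ov4.png

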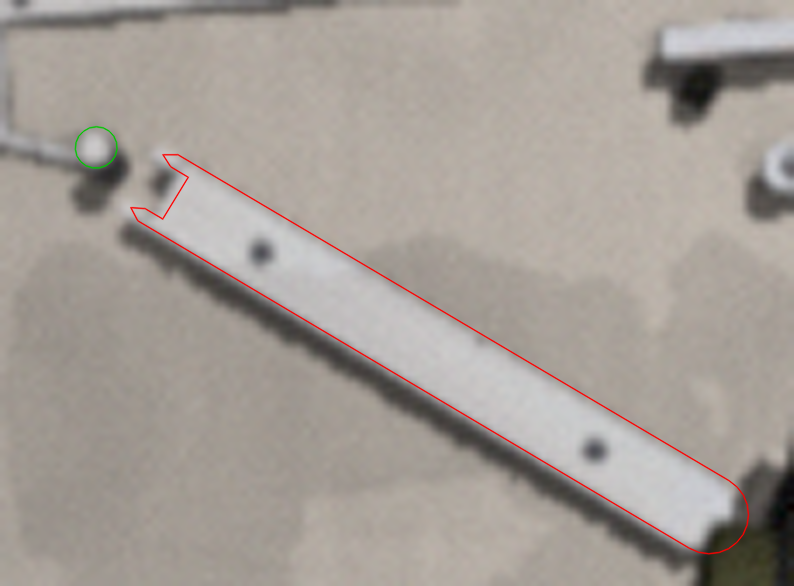

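The overlay shows the rail lined up with the post: 25 mm left along it, under 0.5 mm across. I'll go back and regrip.

>>> {"fn": "arm_command", "kwargs": {
  "deltas": [
    {"dx":-0.04,"dy":0,"dz":0,"wx":0,"wy":0,"wz":0},
    {"dx":-0.08,"dy":0,"dz":0,"wx":0,"wy":0,"wz":0},
    {"dx":-0.12,"dy":0.02,"dz":0,"wx":0,"wy":0,"wz":0},
    {"dx":-0.12,"dy":0.06,"dz":0,"wx":0,"wy":0,"wz":0},
    {"dx":-0.12,"dy":0.1,"dz":0,"wx":0,"wy":0,"wz":0}
  ]
}}

```text
clock: 5.5
tool_pos: [0.4994, -0.0155, 0.1701]
eef_rot: [-0.348, 0.615, -0.614, 0.351]
contact_force: [0.2, 0.6, 0.9]
opening: 0.801
```

>>> {"fn": "arm_command", "kwargs": {
  "deltas": [
    {"dx":0,"dy":0,"dz":0,"wx":0,"wy":0,"wz":0},
    {"dx":0,"dy":0,"dz":0,"wx":0,"wy":0,"wz":0},
    {"dx":0,"dy":0,"dz":0,"wx":0,"wy":0,"wz":0},
    {"dx":0,"dy":0,"dz":0,"wx":0,"wy":0,"wz":0},
    {"dx":0,"dy":0,"dz":0,"wx":0,"wy":0,"wz":0}
  ],
  "claw": -1,
  "grip_force": 20
}}

```text
clock: 6.0
tool_pos: [0.498, -0.0179, 0.1713]
eef_rot: [-0.348, 0.616, -0.615, 0.349]
contact_force: [-1.2, 1.4, 0.9]
opening: 0.371
```

>>> {"fn": "arm_command", "kwargs": {
  "deltas": [
    {"dx":0,"dy":0,"dz":0,"wx":0,"wy":0,"wz":0},
    {"dx":0,"dy":0,"dz":0,"wx":0,"wy":0,"wz":0},
    {"dx":0,"dy":0,"dz":0,"wx":0,"wy":0,"wz":0},
    {"dx":0,"dy":0,"dz":0,"wx":0,"wy":0,"wz":0},
    {"dx":0,"dy":0,"dz":0,"wx":0,"wy":0,"wz":0}
  ]
}}

```text
clock: 6.5
tool_pos: [0.4976, -0.0177, 0.1712]
eef_rot: [-0.348, 0.616, -0.614, 0.349]
contact_force: [-2.1, 1.3, 6.2]
opening: 0.336
```

Run:
```python
from h import *
p,R=getc(); setc(p+R.apply([-.12,.1,0]),R)
st(); print(getc()[0])
```

```text
t 6.5 p [ 0.4976 -0.0177  0.1712] psi [ 0.8578 -0.5139] F [-2.08  1.33  6.16] M [0.24 0.64 0.06] op 0.336
[ 0.4979 -0.0186  0.171 ]
```

>>> {"fn": "arm_command", "kwargs": {
  "deltas": [
    {"dx":-0.004,"dy":0,"dz":0.0001,"wx":0,"wy":0,"wz":0},
    {"dx":-0.008,"dy":0,"dz":0.0002,"wx":0,"wy":0,"wz":0},
    {"dx":-0.012,"dy":0,"dz":0.0003,"wx":0,"wy":0,"wz":0},
    {"dx":-0.015,"dy":0,"dz":0.0003,"wx":0,"wy":0,"wz":0},
    {"dx":-0.015,"dy":0,"dz":0.0003,"wx":0,"wy":0,"wz":0}
  ]
}}

```text
clock: 7.0
tool_pos: [0.5052, -0.0071, 0.1712]
eef_rot: [0.348, -0.616, 0.616, -0.347]
contact_force: [-2.2, -3.2, 5.5]
opening: 0.337
```

>>> {"fn": "arm_command", "kwargs": {
  "deltas": [
    {"dx":-0.001,"dy":0,"dz":0,"wx":0,"wy":0,"wz":0},
    {"dx":-0.002,"dy":0,"dz":0,"wx":0,"wy":0,"wz":0},
    {"dx":-0.003,"dy":0,"dz":0,"wx":0,"wy":0,"wz":0},
    {"dx":-0.004,"dy":0,"dz":0,"wx":0,"wy":0,"wz":0},
    {"dx":-0.005,"dy":0,"dz":0,"wx":0,"wy":0,"wz":0}
  ]
}}

```text
clock: 7.5
tool_pos: [0.5074, -0.0036, 0.1713]
eef_rot: [0.349, -0.616, 0.616, -0.346]
contact_force: [-3.9, -6.3, 5.1]
opening: 0.339
```

Run:
```python
from h import *
p,R=getc(); setc(p+R.apply([-.020,0,.0003]),R)
s=st(); print(getc()[0]); print("tool F",getc()[1].inv().apply(s["contact_force"]))
```

```text
t 7.5 p [ 0.5074 -0.0036  0.1713] psi [ 0.856 -0.517] F [-3.95 -6.31  5.1 ] M [-1.18  0.83  0.07] op 0.339
[ 0.5085 -0.0016  0.171 ]
tool F [ 7.4442 -5.1    -0.1397]
```

>>> {"fn": "arm_command", "kwargs": {
  "deltas": [
    {"dx":0,"dy":0,"dz":0,"wx":0,"wy":0,"wz":0},
    {"dx":0,"dy":0,"dz":0,"wx":0,"wy":0,"wz":0},
    {"dx":0,"dy":0,"dz":0,"wx":0,"wy":0,"wz":0},
    {"dx":0,"dy":0,"dz":0,"wx":0,"wy":0,"wz":0},
    {"dx":0,"dy":0,"dz":0,"wx":0,"wy":0,"wz":0}
  ]
}}

```text
clock: 8.0
tool_pos: [0.5074, -0.0035, 0.1712]
eef_rot: [0.349, -0.616, 0.616, -0.347]
contact_force: [-3.1, -5.7, 6.3]
opening: 0.338
```

```bash
python3 - <<'E'
from h import *
s=st(); print("tool F",getc()[1].inv().apply(s["contact_force"]))
E
python3 look.py 5
```

```text
t 8.0 p [ 0.5074 -0.0035  0.1712] psi [ 0.8561 -0.5168] F [-3.15 -5.69  6.28] M [-1.03  0.82  0.06] op 0.338
tool F [ 6.4957 -6.2781  0.2237]
t 8.0 p [ 0.5074 -0.0035  0.1712] psi [ 0.8561 -0.5168] F [-3.15 -5.69  6.28] M [-1.03  0.82  0.06] op 0.338
```

View pics/scene5f.png

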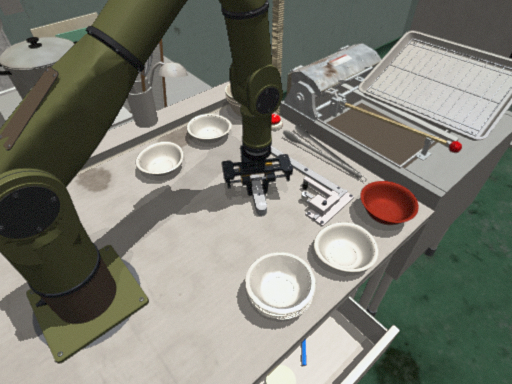

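View pics/top5f.png

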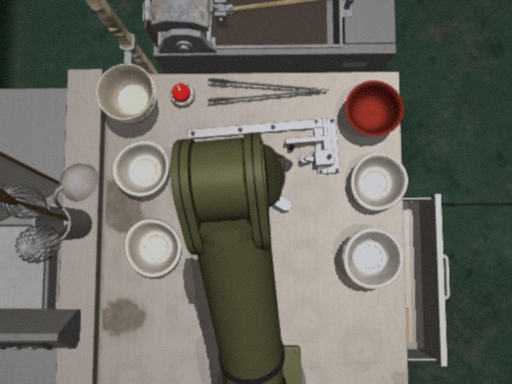

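>>> {"fn": "arm_command", "kwargs": {
  "deltas": [
    {"dx":0,"dy":-0.0005,"dz":0,"wx":0,"wy":0,"wz":0},
    {"dx":0,"dy":-0.001,"dz":0,"wx":0,"wy":0,"wz":0},
    {"dx":0,"dy":-0.0015,"dz":0,"wx":0,"wy":0,"wz":0},
    {"dx":0,"dy":-0.0015,"dz":0,"wx":0,"wy":0,"wz":0},
    {"dx":0,"dy":-0.0015,"dz":0,"wx":0,"wy":0,"wz":0}
  ]
}}

```text
clock: 8.6
tool_pos: [0.5087, -0.0006, 0.1723]
eef_rot: [-0.348, 0.616, -0.615, 0.349]
contact_force: [0.3, -0.0, -4.5]
opening: 0.34
```

Run:
```python
from h import *
p,R=getc(); setc(p+R.apply([0,-.0015,0]),R)
s=st(); print("tool F",getc()[1].inv().apply(s["contact_force"]))
import cv2
im=cv2.imread("pics/top5f.png")[170:240,240:330]; cv2.imwrite("pics/tip5.png",cv2.resize(im,None,fx=8,fy=8,interpolation=cv2.INTER_CUBIC))
```

```text
t 8.6 p [ 0.5087 -0.0006  0.1723] psi [ 0.8579 -0.5138] F [ 0.28 -0.02 -4.46] M [-0.19  0.24  0.  ] op 0.34
tool F [-0.1252  4.4591  0.2527]
```

View pics/tip5.png

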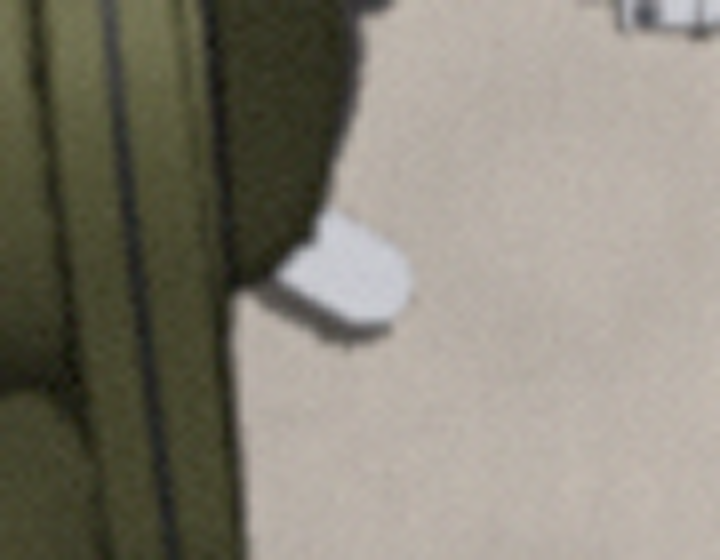

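>>> {"fn": "arm_command", "kwargs": {
  "deltas": [
    {"dx":-0.001,"dy":0,"dz":0,"wx":0,"wy":0,"wz":0},
    {"dx":-0.002,"dy":0,"dz":0,"wx":0,"wy":0,"wz":0},
    {"dx":-0.003,"dy":0,"dz":0,"wx":0,"wy":0,"wz":0},
    {"dx":-0.003,"dy":0,"dz":0,"wx":0,"wy":0,"wz":0},
    {"dx":-0.003,"dy":0,"dz":0,"wx":0,"wy":0,"wz":0}
  ]
}}

```text
clock: 9.1
tool_pos: [0.5095, 0.0009, 0.1723]
eef_rot: [-0.349, 0.616, -0.615, 0.348]
contact_force: [-2.9, -3.6, -4.2]
opening: 0.337
```

Run:
```python
from h import *
p,R=getc(); setc(p+R.apply([-.003,0,0]),R)
s=st(); print("tool F",getc()[1].inv().apply(s["contact_force"]))
```

```text
t 9.1 p [0.5095 0.0009 0.1723] psi [ 0.8572 -0.515 ] F [-2.86 -3.65 -4.15] M [-1.06  0.58  0.01] op 0.337
tool F [ 4.6002  4.1519 -0.581 ]
```

>>> {"fn": "arm_command", "kwargs": {
  "deltas": [
    {"dx":-0.0005,"dy":0,"dz":0,"wx":0,"wy":0,"wz":0},
    {"dx":-0.001,"dy":0,"dz":0,"wx":0,"wy":0,"wz":0},
    {"dx":-0.001,"dy":0,"dz":0,"wx":0,"wy":0,"wz":0},
    {"dx":-0.001,"dy":0,"dz":0,"wx":0,"wy":0,"wz":0},
    {"dx":-0.001,"dy":0,"dz":0,"wx":0,"wy":0,"wz":0}
  ]
}}

```text
clock: 9.6
tool_pos: [0.5096, 0.0011, 0.1723]
eef_rot: [-0.349, 0.616, -0.615, 0.347]
contact_force: [-3.7, -5.5, -3.4]
opening: 0.342
```

Run:
```python
from h import *
p,R=getc(); setc(p+R.apply([-.001,0,0]),R)
s=st(); print("tool F",getc()[1].inv().apply(s["contact_force"]), getc()[0])
```

```text
t 9.6 p [0.5096 0.0011 0.1723] psi [ 0.8567 -0.5157] F [-3.71 -5.46 -3.42] M [-1.31  0.8   0.  ] op 0.342
tool F [ 6.5915  3.4164 -0.3755] [0.5105 0.0018 0.1725]
```

>>> {"fn": "arm_command", "kwargs": {
  "deltas": [
    {"dx":0.001,"dy":0.0005,"dz":0,"wx":0,"wy":0,"wz":0},
    {"dx":0.002,"dy":0.001,"dz":0,"wx":0,"wy":0,"wz":0},
    {"dx":0.002,"dy":0.001,"dz":0,"wx":0,"wy":0,"wz":0},
    {"dx":0.002,"dy":0.001,"dz":0,"wx":0,"wy":0,"wz":0},
    {"dx":0.002,"dy":0.001,"dz":0,"wx":0,"wy":0,"wz":0}
  ]
}}

```text
clock: 10.1
tool_pos: [0.5095, 0.0006, 0.1715]
eef_rot: [-0.348, 0.616, -0.615, 0.349]
contact_force: [-2.9, -3.8, -3.0]
opening: 0.339
```

>>> {"fn": "arm_command", "kwargs": {
  "deltas": [
    {"dx":0,"dy":0,"dz":0,"wx":0,"wy":0,"wz":0},
    {"dx":0,"dy":0,"dz":0,"wx":0,"wy":0,"wz":0},
    {"dx":0,"dy":0,"dz":0,"wx":0,"wy":0,"wz":0},
    {"dx":0,"dy":0,"dz":0,"wx":0,"wy":0,"wz":0},
    {"dx":0,"dy":0,"dz":0,"wx":0,"wy":0,"wz":0}
  ],
  "claw": 0.6
}}

```text
clock: 10.6
tool_pos: [0.5099, 0.0011, 0.1716]
eef_rot: [-0.348, 0.616, -0.615, 0.349]
contact_force: [0.1, 0.3, -0.9]
opening: 0.767
```

>>> {"fn": "arm_command", "kwargs": {
  "deltas": [
    {"dx":0,"dy":-0.04,"dz":0,"wx":0,"wy":0,"wz":0},
    {"dx":0,"dy":-0.08,"dz":0,"wx":0,"wy":0,"wz":0},
    {"dx":0.04,"dy":-0.1,"dz":0,"wx":0,"wy":0,"wz":0},
    {"dx":0.08,"dy":-0.1,"dz":0,"wx":0,"wy":0,"wz":0},
    {"dx":0.12,"dy":-0.1,"dz":0,"wx":0,"wy":0,"wz":0}
  ]
}}

```text
clock: 11.1
tool_pos: [0.4475, -0.103, 0.2722]
eef_rot: [0.348, -0.615, 0.615, -0.35]
contact_force: [0.7, -0.4, 0.1]
opening: 0.798
```

```bash
python3 - <<'E'
from h import *
p,R=getc(); setc(p+R.apply([.122,-.099,0]),R)
E
python3 look.py 6
python3 ov.py 6 .5336 .040 .54 190,135,115,85 6.9
```

```text
t 11.1 p [ 0.4475 -0.103   0.2722] psi [ 0.8584 -0.5131] F [ 0.69 -0.41  0.11] M [-0.15  0.09  0.  ] op 0.798
fork->post along 0.0015 across -0.0000
```

View pics/ov6.png

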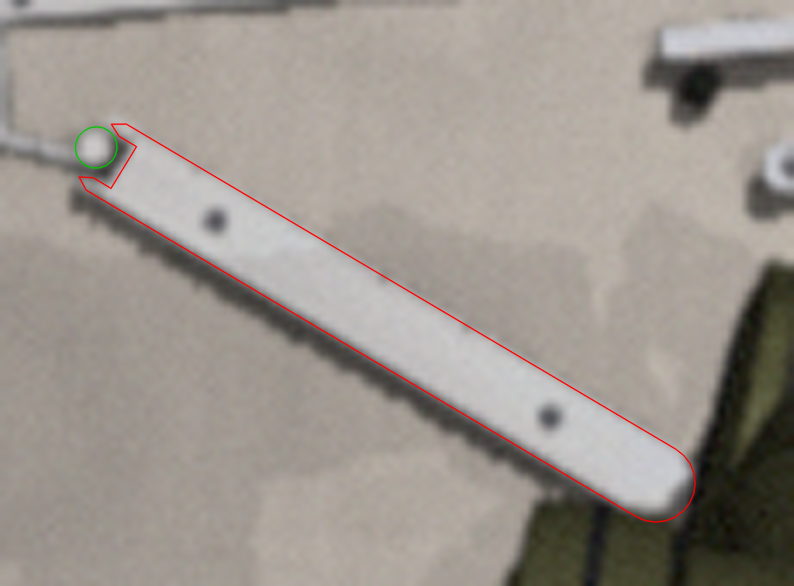

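View pics/scene6.png

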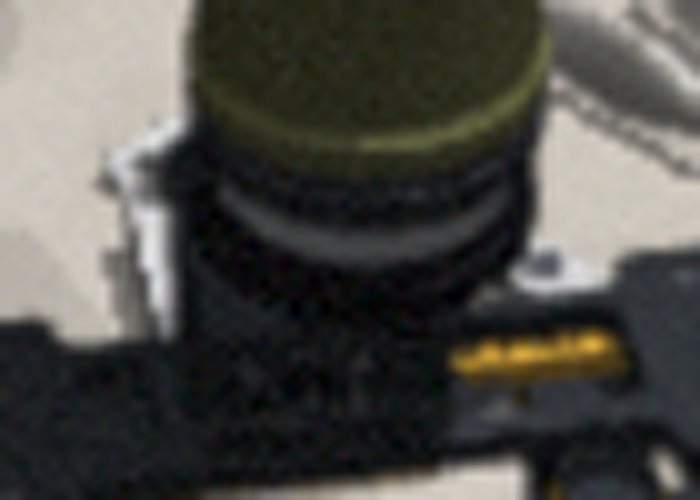

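The overlay shows the fork over the post, about 1 mm from the slot's bottom, with the rail still about 0.61 rad out of line. I'll regrip and swing it about the post.

```bash
cat >> h.py <<'E'
P=np.array([.5983,.1491])
def pose(a,L=.1733,z=.1720,off=0.):
    # off: shift along rail +x (away) for pushing
    d=np.array([np.sin(a),np.cos(a)]);x=np.array([d[1],-d[0]])
    return [*(P-L*d+off*x),z],Rt(-a)
def stt():
    s=st();R=Ro.from_quat(s["eef_rot"]);z=R.as_matrix()[:,2];a=-np.arctan2(z[1],z[0])
    F=R.inv().apply(s["contact_force"]); v=P-s["tool_pos"][:2]
    print("a_tool %.4f a_pos %.4f L %.4f | F along(+=pushed to tip) %.2f down %.2f across %.2f"%(a,np.arctan2(v[0],v[1]),np.hypot(*v),F[0],F[1],F[2]))
E
python3 - <<'E'
from h import *
print(pose(.54)[0])
t,R=pose(.54); up=[t[0],t[1],getc()[0][2]]
p,_=getc()
T=[(p+(np.array(up)-p)*f,R) for f in (.4,.8)]+[(np.array(t)+[0,0,h],R) for h in (.07,.035,0)]
rows(T)
E
```

```text
[np.float64(0.5092002326465155), np.float64(0.00045908551964926603), 0.172]
[{"dx": -0.0481, "dy": 0.0, "dz": -0.0002, "wx": 0.0, "wy": 0.0, "wz": 0.0}, {"dx": -0.0961, "dy": 0.0, "dz": -0.0003, "wx": 0.0, "wy": 0.0, "wz": 0.0}, {"dx": -0.1201, "dy": 0.0295, "dz": -0.0004, "wx": 0.0, "wy": 0.0, "wz": 0.0}, {"dx": -0.1201, "dy": 0.0645, "dz": -0.0004, "wx": 0.0, "wy": 0.0, "wz": 0.0}, {"dx": -0.1201, "dy": 0.0995, "dz": -0.0004, "wx": 0.0, "wy": 0.0, "wz": 0.0}]
```

>>> {"fn": "arm_command", "kwargs": {
  "deltas": [
    {"dx":-0.0481,"dy":0.0,"dz":-0.0002,"wx":0.0,"wy":0.0,"wz":0.0},
    {"dx":-0.0961,"dy":0.0,"dz":-0.0003,"wx":0.0,"wy":0.0,"wz":0.0},
    {"dx":-0.1201,"dy":0.0295,"dz":-0.0004,"wx":0.0,"wy":0.0,"wz":0.0},
    {"dx":-0.1201,"dy":0.0645,"dz":-0.0004,"wx":0.0,"wy":0.0,"wz":0.0},
    {"dx":-0.1201,"dy":0.0995,"dz":-0.0004,"wx":0.0,"wy":0.0,"wz":0.0}
  ]
}}

```text
clock: 11.7
tool_pos: [0.5102, 0.0032, 0.171]
eef_rot: [-0.348, 0.615, -0.614, 0.351]
contact_force: [-0.1, -0.6, -0.8]
opening: 0.8
```

>>> {"fn": "arm_command", "kwargs": {
  "deltas": [
    {"dx":0,"dy":0,"dz":0,"wx":0,"wy":0,"wz":0},
    {"dx":0,"dy":0,"dz":0,"wx":0,"wy":0,"wz":0},
    {"dx":0,"dy":0,"dz":0,"wx":0,"wy":0,"wz":0},
    {"dx":0,"dy":0,"dz":0,"wx":0,"wy":0,"wz":0},
    {"dx":0,"dy":0,"dz":0,"wx":0,"wy":0,"wz":0}
  ],
  "claw": -1,
  "grip_force": 20
}}

```text
clock: 12.2
tool_pos: [0.5096, 0.001, 0.1731]
eef_rot: [-0.347, 0.615, -0.615, 0.349]
contact_force: [-0.3, -0.6, 0.2]
opening: 0.371
```

>>> {"fn": "arm_command", "kwargs": {
  "deltas": [
    {"dx":0,"dy":0,"dz":0,"wx":0,"wy":0,"wz":0},
    {"dx":0,"dy":0,"dz":0,"wx":0,"wy":0,"wz":0},
    {"dx":0,"dy":0,"dz":0,"wx":0,"wy":0,"wz":0},
    {"dx":0,"dy":0,"dz":0,"wx":0,"wy":0,"wz":0},
    {"dx":0,"dy":0,"dz":0,"wx":0,"wy":0,"wz":0}
  ]
}}

```text
clock: 12.7
tool_pos: [0.5095, 0.001, 0.173]
eef_rot: [-0.348, 0.615, -0.615, 0.349]
contact_force: [-0.7, 0.0, 7.6]
opening: 0.337
```

Run:
```python
from h import *
stt(); print(getc()[0])
rows([pose(.54-.02*(i+1)) for i in range(5)])
```

```text
t 12.7 p [0.5095 0.001  0.173 ] psi [ 0.8577 -0.5142] F [-0.66  0.    7.61] M [-0.11  0.27  0.07] op 0.337
a_tool 0.5401 a_pos 0.5402 L 0.1727 | F along(+=pushed to tip) 0.32 down -7.61 across -0.56
[0.5092 0.0004 0.172 ]
[{"dx": -0.0001, "dy": 0.0, "dz": 0.0035, "wx": 0.0, "wy": -0.0255, "wz": 0.0}, {"dx": -0.0002, "dy": 0.0, "dz": 0.0069, "wx": 0.0, "wy": -0.051, "wz": 0.0}, {"dx": -0.0004, "dy": 0.0, "dz": 0.0104, "wx": 0.0, "wy": -0.0764, "wz": 0.0}, {"dx": -0.0006, "dy": 0.0, "dz": 0.0138, "wx": 0.0, "wy": -0.1019, "wz": 0.0}, {"dx": -0.0009, "dy": 0.0, "dz": 0.0173, "wx": 0.0, "wy": -0.1274, "wz": 0.0}]
```

>>> {"fn": "arm_command", "kwargs": {
  "deltas": [
    {"dx":-0.0001,"dy":-0.0012,"dz":0.0035,"wx":0.0,"wy":-0.0255,"wz":0.0},
    {"dx":-0.0002,"dy":-0.0012,"dz":0.0069,"wx":0.0,"wy":-0.051,"wz":0.0},
    {"dx":-0.0004,"dy":-0.0012,"dz":0.0104,"wx":0.0,"wy":-0.0764,"wz":0.0},
    {"dx":-0.0006,"dy":-0.0012,"dz":0.0138,"wx":0.0,"wy":-0.1019,"wz":0.0},
    {"dx":-0.0009,"dy":-0.0012,"dz":0.0173,"wx":0.0,"wy":-0.1274,"wz":0.0}
  ]
}}

```text
clock: 13.2
tool_pos: [0.5243, -0.007, 0.173]
eef_rot: [-0.379, 0.598, -0.596, 0.379]
contact_force: [-1.9, 0.6, -0.7]
opening: 0.338
```

Run:
```python
from h import *
stt(); p,R=getc(); setc(p+[0,0,.0012],R); print(getc()[0])
rows([pose(.44-.02*(i+1),z=.1732) for i in range(5)])
```

```text
t 13.2 p [ 0.5243 -0.007   0.173 ] psi [ 0.9055 -0.4243] F [-1.88  0.6  -0.71] M [0.06 0.38 0.  ] op 0.338
a_tool 0.4381 a_pos 0.4427 L 0.1728 | F along(+=pushed to tip) 0.26 down 0.72 across -1.96
[ 0.5245 -0.0077  0.1732]
[{"dx": 0.0, "dy": 0.0, "dz": 0.0035, "wx": 0.0, "wy": -0.0254, "wz": 0.0}, {"dx": -0.0001, "dy": 0.0, "dz": 0.0069, "wx": 0.0, "wy": -0.0509, "wz": 0.0}, {"dx": -0.0003, "dy": 0.0, "dz": 0.0104, "wx": 0.0, "wy": -0.0764, "wz": 0.0}, {"dx": -0.0006, "dy": 0.0, "dz": 0.0138, "wx": 0.0, "wy": -0.1018, "wz": 0.0}, {"dx": -0.0009, "dy": 0.0, "dz": 0.0173, "wx": 0.0, "wy": -0.1273, "wz": 0.0}]
```

Forces are small, so I'll keep swinging.

>>> {"fn": "arm_command", "kwargs": {
  "deltas": [
    {"dx":0.0,"dy":0.0,"dz":0.0035,"wx":0.0,"wy":-0.0254,"wz":0.0},
    {"dx":-0.0001,"dy":0.0,"dz":0.0069,"wx":0.0,"wy":-0.0509,"wz":0.0},
    {"dx":-0.0003,"dy":0.0,"dz":0.0104,"wx":0.0,"wy":-0.0764,"wz":0.0},
    {"dx":-0.0006,"dy":0.0,"dz":0.0138,"wx":0.0,"wy":-0.1018,"wz":0.0},
    {"dx":-0.0009,"dy":0.0,"dz":0.0173,"wx":0.0,"wy":-0.1273,"wz":0.0}
  ]
}}

```text
clock: 13.7
tool_pos: [0.541, -0.0137, 0.1731]
eef_rot: [-0.408, 0.577, -0.577, 0.409]
contact_force: [-0.2, -0.0, -3.3]
opening: 0.339
```

Run:
```python
from h import *
stt(); print(getc()[0])
rows([pose(.34-.02*(i+1),z=.1732) for i in range(5)])
```

```text
t 13.7 p [ 0.541  -0.0137  0.1731] psi [ 0.9432 -0.3321] F [-0.21 -0.01 -3.32] M [-0.07  0.11  0.04] op 0.339
a_tool 0.3385 a_pos 0.3381 L 0.1726 | F along(+=pushed to tip) 0.09 down 3.32 across -0.20
[ 0.5405 -0.0143  0.1732]
[{"dx": 0.0, "dy": 0.0, "dz": 0.0035, "wx": 0.0, "wy": -0.0255, "wz": 0.0}, {"dx": -0.0001, "dy": 0.0, "dz": 0.0069, "wx": 0.0, "wy": -0.0509, "wz": 0.0}, {"dx": -0.0003, "dy": 0.0, "dz": 0.0104, "wx": 0.0, "wy": -0.0764, "wz": 0.0}, {"dx": -0.0005, "dy": 0.0, "dz": 0.0138, "wx": 0.0, "wy": -0.1019, "wz": 0.0}, {"dx": -0.0008, "dy": 0.0, "dz": 0.0173, "wx": 0.0, "wy": -0.1273, "wz": 0.0}]
```

>>> {"fn": "arm_command", "kwargs": {
  "deltas": [
    {"dx":0.0,"dy":0.0,"dz":0.0035,"wx":0.0,"wy":-0.0255,"wz":0.0},
    {"dx":-0.0001,"dy":0.0,"dz":0.0069,"wx":0.0,"wy":-0.0509,"wz":0.0},
    {"dx":-0.0003,"dy":0.0,"dz":0.0104,"wx":0.0,"wy":-0.0764,"wz":0.0},
    {"dx":-0.0005,"dy":0.0,"dz":0.0138,"wx":0.0,"wy":-0.1019,"wz":0.0},
    {"dx":-0.0008,"dy":0.0,"dz":0.0173,"wx":0.0,"wy":-0.1273,"wz":0.0}
  ]
}}

```text
clock: 14.2
tool_pos: [0.5575, -0.0187, 0.1731]
eef_rot: [-0.436, 0.556, -0.556, 0.437]
contact_force: [0.1, -0.4, -2.9]
opening: 0.343
```

Run:
```python
from h import *
import cv2
stt(); print(getc()[0])
for n,(x,y,w,h) in (("top",(180,110,170,120)),("scene",(230,120,130,110))):
    im=r.snapshot(n)[:,:,::-1]; cv2.imwrite(f"pics/{n}7.png",cv2.resize(im[y:y+h,x:x+w],None,fx=4.6,fy=4.6,interpolation=cv2.INTER_CUBIC))
rows([pose(.24-.015*(i+1),z=.1730) for i in range(5)])
```

```text
t 14.2 p [ 0.5575 -0.0187  0.1731] psi [ 0.9717 -0.2363] F [ 0.05 -0.37 -2.9 ] M [-0.09  0.06 -0.01] op 0.343
a_tool 0.2386 a_pos 0.2384 L 0.1727 | F along(+=pushed to tip) 0.36 down 2.90 across 0.14
[ 0.5571 -0.0193  0.1732]
[{"dx": -0.0001, "dy": 0.0002, "dz": 0.0026, "wx": 0.0, "wy": -0.0191, "wz": 0.0}, {"dx": -0.0001, "dy": 0.0002, "dz": 0.0052, "wx": 0.0, "wy": -0.0382, "wz": 0.0}, {"dx": -0.0002, "dy": 0.0002, "dz": 0.0078, "wx": 0.0, "wy": -0.0573, "wz": 0.0}, {"dx": -0.0004, "dy": 0.0002, "dz": 0.0104, "wx": 0.0, "wy": -0.0764, "wz": 0.0}, {"dx": -0.0005, "dy": 0.0002, "dz": 0.013, "wx": 0.0, "wy": -0.0955, "wz": 0.0}]
```

View pics/top7.png

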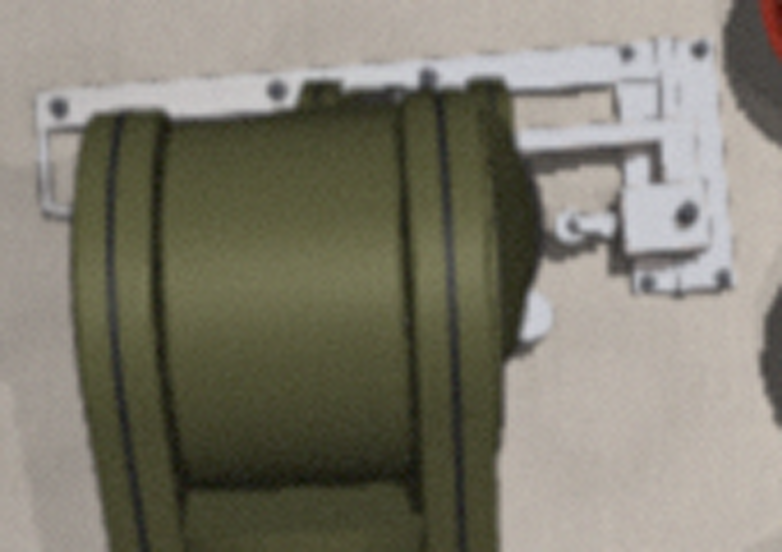

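View pics/scene7.png

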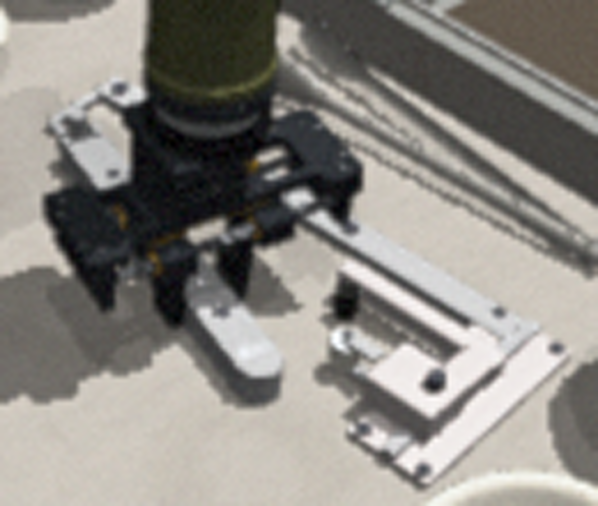

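The scene view shows the fork still around the post at about (75,128) and the round end short of the roller. I'll continue the swing.

>>> {"fn": "arm_command", "kwargs": {
  "deltas": [
    {"dx":-0.0001,"dy":0.0002,"dz":0.0026,"wx":0.0,"wy":-0.0191,"wz":0.0},
    {"dx":-0.0001,"dy":0.0002,"dz":0.0052,"wx":0.0,"wy":-0.0382,"wz":0.0},
    {"dx":-0.0002,"dy":0.0002,"dz":0.0078,"wx":0.0,"wy":-0.0573,"wz":0.0},
    {"dx":-0.0004,"dy":0.0002,"dz":0.0104,"wx":0.0,"wy":-0.0764,"wz":0.0},
    {"dx":-0.0005,"dy":0.0002,"dz":0.013,"wx":0.0,"wy":-0.0955,"wz":0.0}
  ]
}}

```text
clock: 14.8
tool_pos: [0.5695, -0.0212, 0.173]
eef_rot: [-0.457, 0.54, -0.538, 0.457]
contact_force: [-4.6, -0.2, 4.4]
opening: 0.34
```

Run:
```python
from h import *
stt()
rows([pose(.165-.008*(i+1),z=.1730) for i in range(5)])
```

```text
t 14.8 p [ 0.5695 -0.0212  0.173 ] psi [ 0.9866 -0.1629] F [-4.57 -0.15  4.38] M [0.05 0.95 0.02] op 0.34
a_tool 0.1637 a_pos 0.1676 L 0.1727 | F along(+=pushed to tip) 0.89 down -4.38 across -4.49
[{"dx": 0.0, "dy": 0.0, "dz": 0.0014, "wx": 0.0, "wy": -0.0102, "wz": 0.0}, {"dx": -0.0001, "dy": 0.0, "dz": 0.0028, "wx": 0.0, "wy": -0.0204, "wz": 0.0}, {"dx": -0.0001, "dy": 0.0, "dz": 0.0041, "wx": 0.0, "wy": -0.0306, "wz": 0.0}, {"dx": -0.0001, "dy": 0.0, "dz": 0.0055, "wx": 0.0, "wy": -0.0408, "wz": 0.0}, {"dx": -0.0002, "dy": 0.0, "dz": 0.0069, "wx": 0.0, "wy": -0.0509, "wz": 0.0}]
```

>>> {"fn": "arm_command", "kwargs": {
  "deltas": [
    {"dx":0.0,"dy":-0.0003,"dz":0.0014,"wx":0.0,"wy":-0.0102,"wz":0.0},
    {"dx":-0.0001,"dy":-0.0003,"dz":0.0028,"wx":0.0,"wy":-0.0204,"wz":0.0},
    {"dx":-0.0001,"dy":-0.0003,"dz":0.0041,"wx":0.0,"wy":-0.0306,"wz":0.0},
    {"dx":-0.0001,"dy":-0.0003,"dz":0.0055,"wx":0.0,"wy":-0.0408,"wz":0.0},
    {"dx":-0.0001,"dy":-0.0003,"dz":0.0055,"wx":0.0,"wy":-0.0408,"wz":0.0}
  ]
}}

```text
clock: 15.3
tool_pos: [0.576, -0.022, 0.1732]
eef_rot: [-0.465, 0.532, -0.532, 0.467]
contact_force: [-0.5, 0.3, -2.9]
opening: 0.337
```

Run:
```python
from h import *
stt(); t,R=pose(.133,z=.1733); setc(t,R)
rows([pose(.133-.006*min(4,i+1),z=.1733) for i in range(5)])
```

```text
t 15.3 p [ 0.576  -0.022   0.1732] psi [ 0.9912 -0.1325] F [-0.47  0.26 -2.89] M [-0.07  0.02 -0.09] op 0.337
a_tool 0.1328 a_pos 0.1297 L 0.1725 | F along(+=pushed to tip) -0.19 down 2.89 across -0.51
[{"dx": 0.0, "dy": 0.0, "dz": 0.001, "wx": 0.0, "wy": -0.0076, "wz": 0.0}, {"dx": 0.0, "dy": 0.0, "dz": 0.0021, "wx": 0.0, "wy": -0.0153, "wz": 0.0}, {"dx": 0.0, "dy": 0.0, "dz": 0.0031, "wx": 0.0, "wy": -0.0229, "wz": 0.0}, {"dx": 0.0, "dy": 0.0, "dz": 0.0042, "wx": 0.0, "wy": -0.0306, "wz": 0.0}, {"dx": 0.0, "dy": 0.0, "dz": 0.0042, "wx": 0.0, "wy": -0.0306, "wz": 0.0}]
```

>>> {"fn": "arm_command", "kwargs": {
  "deltas": [
    {"dx":0.0,"dy":0.0,"dz":0.001,"wx":0.0,"wy":-0.0076,"wz":0.0},
    {"dx":0.0,"dy":0.0,"dz":0.0021,"wx":0.0,"wy":-0.0153,"wz":0.0},
    {"dx":0.0,"dy":0.0,"dz":0.0031,"wx":0.0,"wy":-0.0229,"wz":0.0},
    {"dx":0.0,"dy":0.0,"dz":0.0042,"wx":0.0,"wy":-0.0306,"wz":0.0},
    {"dx":0.0,"dy":0.0,"dz":0.0042,"wx":0.0,"wy":-0.0306,"wz":0.0}
  ]
}}

```text
clock: 15.8
tool_pos: [0.5797, -0.0226, 0.1732]
eef_rot: [-0.472, 0.527, -0.526, 0.473]
contact_force: [0.7, 0.3, -3.6]
opening: 0.338
```

Run:
```python
from h import *
stt(); 
rows([pose(.109-.006*min(4,i+1),z=.1733) for i in range(5)])
```

```text
t 15.8 p [ 0.5797 -0.0226  0.1732] psi [ 0.9941 -0.1085] F [ 0.67  0.29 -3.64] M [-0.07  0.   -0.05] op 0.338
a_tool 0.1087 a_pos 0.1080 L 0.1727 | F along(+=pushed to tip) -0.35 down 3.64 across 0.64
[{"dx": -0.0001, "dy": 0.0, "dz": 0.001, "wx": 0.0, "wy": -0.0076, "wz": 0.0}, {"dx": -0.0001, "dy": 0.0, "dz": 0.002, "wx": 0.0, "wy": -0.0152, "wz": 0.0}, {"dx": -0.0001, "dy": 0.0, "dz": 0.0031, "wx": 0.0, "wy": -0.0229, "wz": 0.0}, {"dx": -0.0001, "dy": 0.0, "dz": 0.0041, "wx": 0.0, "wy": -0.0305, "wz": 0.0}, {"dx": -0.0001, "dy": 0.0, "dz": 0.0041, "wx": 0.0, "wy": -0.0305, "wz": 0.0}]
```

>>> {"fn": "arm_command", "kwargs": {
  "deltas": [
    {"dx":-0.0001,"dy":0.0,"dz":0.001,"wx":0.0,"wy":-0.0076,"wz":0.0},
    {"dx":-0.0001,"dy":0.0,"dz":0.002,"wx":0.0,"wy":-0.0152,"wz":0.0},
    {"dx":-0.0001,"dy":0.0,"dz":0.0031,"wx":0.0,"wy":-0.0229,"wz":0.0},
    {"dx":-0.0001,"dy":0.0,"dz":0.0041,"wx":0.0,"wy":-0.0305,"wz":0.0},
    {"dx":-0.0001,"dy":0.0,"dz":0.0041,"wx":0.0,"wy":-0.0305,"wz":0.0}
  ]
}}

```text
clock: 16.3
tool_pos: [0.5832, -0.0225, 0.1732]
eef_rot: [-0.478, 0.522, -0.52, 0.479]
contact_force: [-2.7, 2.1, -1.5]
opening: 0.342
```

Run:
```python
from h import *
stt(); 
rows([pose(.085-.006*min(3,i+1),z=.1733) for i in range(5)])
```

```text
t 16.3 p [ 0.5832 -0.0225  0.1732] psi [ 0.9964 -0.0849] F [-2.65  2.06 -1.46] M [ 0.26  0.48 -0.25] op 0.342
a_tool 0.0850 a_pos 0.0879 L 0.1722 | F along(+=pushed to tip) -1.82 down 1.47 across -2.81
[{"dx": 0.0, "dy": 0.0, "dz": 0.0011, "wx": 0.0, "wy": -0.0077, "wz": 0.0}, {"dx": 0.0, "dy": 0.0, "dz": 0.0021, "wx": 0.0, "wy": -0.0153, "wz": 0.0}, {"dx": 0.0, "dy": 0.0, "dz": 0.0031, "wx": 0.0, "wy": -0.0229, "wz": 0.0}, {"dx": 0.0, "dy": 0.0, "dz": 0.0031, "wx": 0.0, "wy": -0.0229, "wz": 0.0}, {"dx": 0.0, "dy": 0.0, "dz": 0.0031, "wx": 0.0, "wy": -0.0229, "wz": 0.0}]
```

The roller is just touching. I'll keep the steps small.

>>> {"fn": "arm_command", "kwargs": {
  "deltas": [
    {"dx":0.0,"dy":0.0,"dz":0.0011,"wx":0.0,"wy":-0.0077,"wz":0.0},
    {"dx":0.0,"dy":0.0,"dz":0.0021,"wx":0.0,"wy":-0.0153,"wz":0.0},
    {"dx":0.0,"dy":0.0,"dz":0.0031,"wx":0.0,"wy":-0.0229,"wz":0.0},
    {"dx":0.0,"dy":0.0,"dz":0.0031,"wx":0.0,"wy":-0.0229,"wz":0.0},
    {"dx":0.0,"dy":0.0,"dz":0.0031,"wx":0.0,"wy":-0.0229,"wz":0.0}
  ]
}}

```text
clock: 16.8
tool_pos: [0.5862, -0.0227, 0.1732]
eef_rot: [-0.483, 0.517, -0.515, 0.483]
contact_force: [-4.3, 2.9, 0.6]
opening: 0.337
```

Run:
```python
from h import *
stt(); 
rows([pose(.067-.006*min(3,i+1),z=.1733) for i in range(5)])
```

```text
t 16.8 p [ 0.5862 -0.0227  0.1732] psi [ 0.9978 -0.0664] F [-4.3   2.89  0.55] M [ 0.48  0.94 -0.22] op 0.337
a_tool 0.0665 a_pos 0.0705 L 0.1722 | F along(+=pushed to tip) -2.60 down -0.54 across -4.48
[{"dx": 0.0, "dy": 0.0, "dz": 0.0011, "wx": 0.0, "wy": -0.0077, "wz": 0.0}, {"dx": 0.0, "dy": 0.0, "dz": 0.0021, "wx": 0.0, "wy": -0.0153, "wz": 0.0}, {"dx": -0.0001, "dy": 0.0, "dz": 0.0032, "wx": 0.0, "wy": -0.023, "wz": 0.0}, {"dx": -0.0001, "dy": 0.0, "dz": 0.0032, "wx": 0.0, "wy": -0.023, "wz": 0.0}, {"dx": -0.0001, "dy": 0.0, "dz": 0.0032, "wx": 0.0, "wy": -0.023, "wz": 0.0}]
```

>>> {"fn": "arm_command", "kwargs": {
  "deltas": [
    {"dx":0.0,"dy":0.0,"dz":0.0011,"wx":0.0,"wy":-0.0077,"wz":0.0},
    {"dx":0.0,"dy":0.0,"dz":0.0021,"wx":0.0,"wy":-0.0153,"wz":0.0},
    {"dx":-0.0001,"dy":0.0,"dz":0.0032,"wx":0.0,"wy":-0.023,"wz":0.0},
    {"dx":-0.0001,"dy":0.0,"dz":0.0032,"wx":0.0,"wy":-0.023,"wz":0.0},
    {"dx":-0.0001,"dy":0.0,"dz":0.0032,"wx":0.0,"wy":-0.023,"wz":0.0}
  ]
}}

```text
clock: 17.3
tool_pos: [0.5897, -0.0228, 0.1732]
eef_rot: [-0.487, 0.512, -0.511, 0.488]
contact_force: [-4.4, 2.9, 0.8]
opening: 0.341
```

Run:
```python
from h import *
import cv2
stt()
im=r.snapshot("scene")[:,:,::-1]; x,y,w,h=230,120,130,110
cv2.imwrite("pics/scene8.png",cv2.resize(im[y:y+h,x:x+w],None,fx=5,fy=5,interpolation=cv2.INTER_CUBIC))
rows([pose(.049-.006*min(3,i+1),z=.1733) for i in range(5)])
```

```text
t 17.3 p [ 0.5897 -0.0228  0.1732] psi [ 0.9989 -0.0479] F [-4.36  2.88  0.79] M [0.56 0.88 0.01] op 0.341
a_tool 0.0479 a_pos 0.0498 L 0.1721 | F along(+=pushed to tip) -2.67 down -0.79 across -4.49
[{"dx": 0.0, "dy": 0.0, "dz": 0.001, "wx": 0.0, "wy": -0.0076, "wz": 0.0}, {"dx": 0.0, "dy": 0.0, "dz": 0.002, "wx": 0.0, "wy": -0.0152, "wz": 0.0}, {"dx": 0.0, "dy": 0.0, "dz": 0.0031, "wx": 0.0, "wy": -0.0229, "wz": 0.0}, {"dx": 0.0, "dy": 0.0, "dz": 0.0031, "wx": 0.0, "wy": -0.0229, "wz": 0.0}, {"dx": 0.0, "dy": 0.0, "dz": 0.0031, "wx": 0.0, "wy": -0.0229, "wz": 0.0}]
```

View pics/scene8.png

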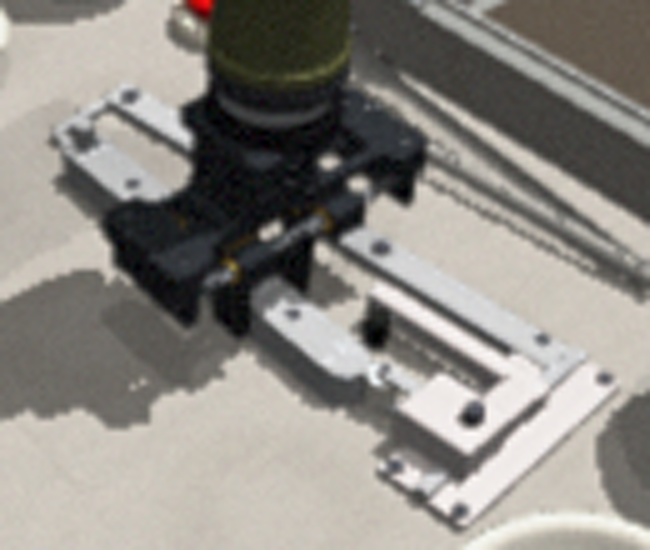

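The rail end at about (350,360) is at the roller at about (385,370). The stop at about (377,325) is still ahead, and the fork is on the post. I'll continue.

>>> {"fn": "arm_command", "kwargs": {
  "deltas": [
    {"dx":0.0,"dy":0.0,"dz":0.001,"wx":0.0,"wy":-0.0076,"wz":0.0},
    {"dx":0.0,"dy":0.0,"dz":0.002,"wx":0.0,"wy":-0.0152,"wz":0.0},
    {"dx":0.0,"dy":0.0,"dz":0.0031,"wx":0.0,"wy":-0.0229,"wz":0.0},
    {"dx":0.0,"dy":0.0,"dz":0.0031,"wx":0.0,"wy":-0.0229,"wz":0.0},
    {"dx":0.0,"dy":0.0,"dz":0.0031,"wx":0.0,"wy":-0.0229,"wz":0.0}
  ]
}}

```text
clock: 17.85
tool_pos: [0.5934, -0.023, 0.1732]
eef_rot: [-0.492, 0.508, -0.507, 0.493]
contact_force: [-0.5, 4.1, -1.1]
opening: 0.336
```

Run:
```python
from h import *
stt()
rows([pose(.031-.006*min(2,i+1),z=.1733) for i in range(5)])
```

```text
t 17.85 p [ 0.5934 -0.023   0.1732] psi [ 0.9996 -0.0297] F [-0.49  4.07 -1.05] M [0.73 0.49 0.33] op 0.336
a_tool 0.0297 a_pos 0.0282 L 0.1722 | F along(+=pushed to tip) -4.05 down 1.06 across -0.62
[{"dx": 0.0, "dy": 0.0, "dz": 0.001, "wx": 0.0, "wy": -0.0076, "wz": 0.0}, {"dx": 0.0, "dy": 0.0, "dz": 0.0021, "wx": 0.0, "wy": -0.0152, "wz": 0.0}, {"dx": 0.0, "dy": 0.0, "dz": 0.0021, "wx": 0.0, "wy": -0.0152, "wz": 0.0}, {"dx": 0.0, "dy": 0.0, "dz": 0.0021, "wx": 0.0, "wy": -0.0152, "wz": 0.0}, {"dx": 0.0, "dy": 0.0, "dz": 0.0021, "wx": 0.0, "wy": -0.0152, "wz": 0.0}]
```

>>> {"fn": "arm_command", "kwargs": {
  "deltas": [
    {"dx":0.0,"dy":0.0,"dz":0.001,"wx":0.0,"wy":-0.0076,"wz":0.0},
    {"dx":0.0,"dy":0.0,"dz":0.0021,"wx":0.0,"wy":-0.0152,"wz":0.0},
    {"dx":0.0,"dy":0.0,"dz":0.0021,"wx":0.0,"wy":-0.0152,"wz":0.0},
    {"dx":0.0,"dy":0.0,"dz":0.0021,"wx":0.0,"wy":-0.0152,"wz":0.0},
    {"dx":0.0,"dy":0.0,"dz":0.0021,"wx":0.0,"wy":-0.0152,"wz":0.0}
  ]
}}

```text
clock: 18.35
tool_pos: [0.5956, -0.0231, 0.1733]
eef_rot: [-0.494, 0.505, -0.504, 0.496]
contact_force: [-0.3, 4.7, -2.7]
opening: 0.342
```

Run:
```python
from h import *
stt()
rows([pose(.019-.006*min(3,i+1),z=.1733) for i in range(5)])
```

```text
t 18.35 p [ 0.5956 -0.0231  0.1733] psi [ 0.9998 -0.0182] F [-0.29  4.67 -2.71] M [0.93 0.24 0.44] op 0.342
a_tool 0.0182 a_pos 0.0154 L 0.1722 | F along(+=pushed to tip) -4.65 down 2.72 across -0.38
[{"dx": 0.0, "dy": 0.0, "dz": 0.001, "wx": 0.0, "wy": -0.0077, "wz": 0.0}, {"dx": 0.0, "dy": 0.0, "dz": 0.002, "wx": 0.0, "wy": -0.0153, "wz": 0.0}, {"dx": 0.0, "dy": 0.0, "dz": 0.0031, "wx": 0.0, "wy": -0.023, "wz": 0.0}, {"dx": 0.0, "dy": 0.0, "dz": 0.0031, "wx": 0.0, "wy": -0.023, "wz": 0.0}, {"dx": 0.0, "dy": 0.0, "dz": 0.0031, "wx": 0.0, "wy": -0.023, "wz": 0.0}]
```

>>> {"fn": "arm_command", "kwargs": {
  "deltas": [
    {"dx":0.0,"dy":0.0,"dz":0.001,"wx":0.0,"wy":-0.0077,"wz":0.0},
    {"dx":0.0,"dy":0.0,"dz":0.002,"wx":0.0,"wy":-0.0153,"wz":0.0},
    {"dx":0.0,"dy":0.0,"dz":0.0031,"wx":0.0,"wy":-0.023,"wz":0.0},
    {"dx":0.0,"dy":0.0,"dz":0.0031,"wx":0.0,"wy":-0.023,"wz":0.0},
    {"dx":0.0,"dy":0.0,"dz":0.0031,"wx":0.0,"wy":-0.023,"wz":0.0}
  ]
}}

```text
clock: 18.85
tool_pos: [0.5992, -0.0231, 0.1733]
eef_rot: [-0.499, 0.5, -0.5, 0.501]
contact_force: [0.8, 5.1, -4.5]
opening: 0.34
```

Run:
```python
from h import *
stt()
rows([pose(.001-.006*min(2,i+1),z=.1733) for i in range(5)])
```

```text
t 18.85 p [ 0.5992 -0.0231  0.1733] psi [1.     0.0003] F [ 0.79  5.13 -4.51] M [ 0.98 -0.02  0.61] op 0.34
a_tool -0.0003 a_pos -0.0050 L 0.1722 | F along(+=pushed to tip) -5.12 down 4.53 across 0.78
[{"dx": 0.0, "dy": 0.0, "dz": 0.001, "wx": 0.0, "wy": -0.0076, "wz": 0.0}, {"dx": 0.0, "dy": 0.0, "dz": 0.0021, "wx": 0.0, "wy": -0.0152, "wz": 0.0}, {"dx": 0.0, "dy": 0.0, "dz": 0.0021, "wx": 0.0, "wy": -0.0152, "wz": 0.0}, {"dx": 0.0, "dy": 0.0, "dz": 0.0021, "wx": 0.0, "wy": -0.0152, "wz": 0.0}, {"dx": 0.0, "dy": 0.0, "dz": 0.0021, "wx": 0.0, "wy": -0.0152, "wz": 0.0}]
```

>>> {"fn": "arm_command", "kwargs": {
  "deltas": [
    {"dx":0.0,"dy":0.0001,"dz":0.001,"wx":0.0,"wy":-0.0076,"wz":0.0},
    {"dx":0.0,"dy":0.0002,"dz":0.0021,"wx":0.0,"wy":-0.0152,"wz":0.0},
    {"dx":0.0,"dy":0.0002,"dz":0.0021,"wx":0.0,"wy":-0.0152,"wz":0.0},
    {"dx":0.0,"dy":0.0002,"dz":0.0021,"wx":0.0,"wy":-0.0152,"wz":0.0},
    {"dx":0.0,"dy":0.0002,"dz":0.0021,"wx":0.0,"wy":-0.0152,"wz":0.0}
  ]
}}

```text
clock: 19.35
tool_pos: [0.6018, -0.0231, 0.1733]
eef_rot: [-0.501, 0.496, -0.498, 0.505]
contact_force: [2.1, 5.5, -3.1]
opening: 0.341
```

Run:
```python
from h import *
stt(); p,R=getc(); setc(p-[0,0,.0002],R)
rows([pose(-.011-.006*min(1.5,(i+1)/2),z=.1731) for i in range(5)])
```

```text
t 19.35 p [ 0.6018 -0.0231  0.1733] psi [0.9999 0.0119] F [ 2.11  5.51 -3.07] M [ 0.94 -0.23  0.51] op 0.341
a_tool -0.0119 a_pos -0.0201 L 0.1722 | F along(+=pushed to tip) -5.48 down 3.09 across 2.17
[{"dx": 0.0, "dy": 0.0, "dz": 0.0005, "wx": 0.0, "wy": -0.0039, "wz": 0.0}, {"dx": 0.0, "dy": 0.0, "dz": 0.001, "wx": 0.0, "wy": -0.0077, "wz": 0.0}, {"dx": 0.0, "dy": 0.0, "dz": 0.0015, "wx": 0.0, "wy": -0.0115, "wz": 0.0}, {"dx": 0.0, "dy": 0.0, "dz": 0.0015, "wx": 0.0, "wy": -0.0115, "wz": 0.0}, {"dx": 0.0, "dy": 0.0, "dz": 0.0015, "wx": 0.0, "wy": -0.0115, "wz": 0.0}]
```

>>> {"fn": "arm_command", "kwargs": {
  "deltas": [
    {"dx":0.0,"dy":0.0,"dz":0.0005,"wx":0.0,"wy":-0.0039,"wz":0.0},
    {"dx":0.0,"dy":0.0,"dz":0.001,"wx":0.0,"wy":-0.0077,"wz":0.0},
    {"dx":0.0,"dy":0.0,"dz":0.0015,"wx":0.0,"wy":-0.0115,"wz":0.0},
    {"dx":0.0,"dy":0.0,"dz":0.0015,"wx":0.0,"wy":-0.0115,"wz":0.0},
    {"dx":0.0,"dy":0.0,"dz":0.0015,"wx":0.0,"wy":-0.0115,"wz":0.0}
  ]
}}

```text
clock: 19.85
tool_pos: [0.6023, -0.0231, 0.1733]
eef_rot: [-0.504, 0.495, -0.495, 0.506]
contact_force: [-1.1, 4.9, -0.8]
opening: 0.337
```

Run:
```python
from h import *
stt()
rows([pose(-.020-.006*min(1.5,(i+1)/2),z=.1731) for i in range(5)])
```

```text
t 19.85 p [ 0.6023 -0.0231  0.1733] psi [0.9998 0.0191] F [-1.13  4.85 -0.85] M [1.02 0.28 0.07] op 0.337
a_tool -0.0191 a_pos -0.0231 L 0.1723 | F along(+=pushed to tip) -4.87 down 0.86 across -1.04
[{"dx": 0.0, "dy": 0.0, "dz": 0.0005, "wx": 0.0, "wy": -0.0038, "wz": 0.0}, {"dx": 0.0, "dy": 0.0, "dz": 0.0011, "wx": 0.0, "wy": -0.0076, "wz": 0.0}, {"dx": -0.0001, "dy": 0.0, "dz": 0.0016, "wx": 0.0, "wy": -0.0115, "wz": 0.0}, {"dx": -0.0001, "dy": 0.0, "dz": 0.0016, "wx": 0.0, "wy": -0.0115, "wz": 0.0}, {"dx": -0.0001, "dy": 0.0, "dz": 0.0016, "wx": 0.0, "wy": -0.0115, "wz": 0.0}]
```

>>> {"fn": "arm_command", "kwargs": {
  "deltas": [
    {"dx":0.0,"dy":0.0,"dz":0.0005,"wx":0.0,"wy":-0.0038,"wz":0.0},
    {"dx":0.0,"dy":0.0,"dz":0.0011,"wx":0.0,"wy":-0.0076,"wz":0.0},
    {"dx":-0.0001,"dy":0.0,"dz":0.0016,"wx":0.0,"wy":-0.0115,"wz":0.0},
    {"dx":-0.0001,"dy":0.0,"dz":0.0016,"wx":0.0,"wy":-0.0115,"wz":0.0},
    {"dx":-0.0001,"dy":0.0,"dz":0.0016,"wx":0.0,"wy":-0.0115,"wz":0.0}
  ]
}}

```text
clock: 20.35
tool_pos: [0.6028, -0.0231, 0.1733]
eef_rot: [-0.506, 0.494, -0.492, 0.507]
contact_force: [-3.2, 5.2, 2.3]
opening: 0.338
```

Run:
```python
from h import *
import cv2
stt()
for n,(x,y,w,h) in (("top",(180,110,170,120)),("scene",(230,120,130,110))):
    im=r.snapshot(n)[:,:,::-1]; cv2.imwrite(f"pics/{n}9.png",cv2.resize(im[y:y+h,x:x+w],None,fx=4.6,fy=4.6,interpolation=cv2.INTER_CUBIC))
```

```text
t 20.35 p [ 0.6028 -0.0231  0.1733] psi [0.9997 0.0262] F [-3.18  5.23  2.28] M [ 1.07  0.73 -0.35] op 0.338
a_tool -0.0262 a_pos -0.0262 L 0.1723 | F along(+=pushed to tip) -5.32 down -2.27 across -3.05
```

View pics/top9.png

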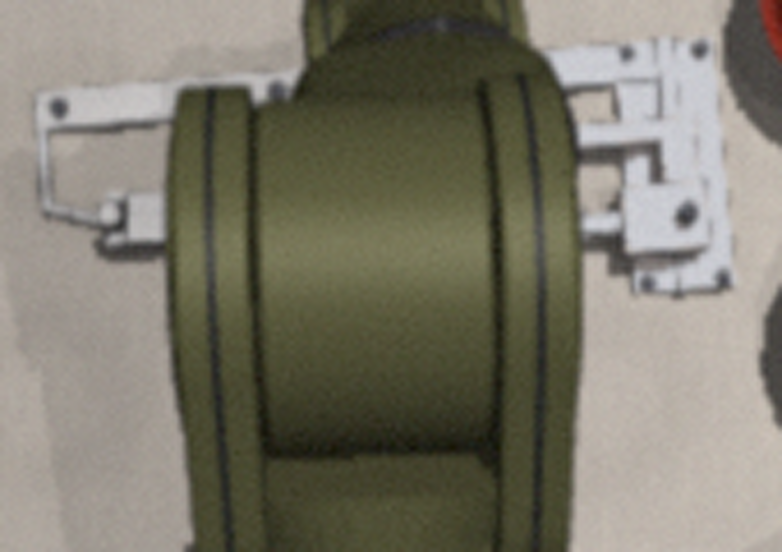

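View pics/scene9.png

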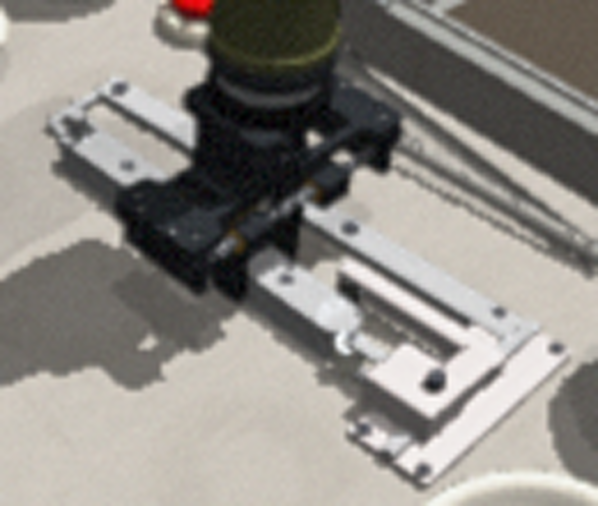

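Run:
```python
from h import *
rows([pose(-.029-.006*min(1.5,(i+1)/2),z=.1735) for i in range(5)])
```

```text
[{"dx": 0.0, "dy": -0.0004, "dz": 0.0005, "wx": 0.0, "wy": -0.0038, "wz": 0.0}, {"dx": 0.0, "dy": -0.0004, "dz": 0.001, "wx": 0.0, "wy": -0.0076, "wz": 0.0}, {"dx": 0.0, "dy": -0.0004, "dz": 0.0015, "wx": 0.0, "wy": -0.0114, "wz": 0.0}, {"dx": 0.0, "dy": -0.0004, "dz": 0.0015, "wx": 0.0, "wy": -0.0114, "wz": 0.0}, {"dx": 0.0, "dy": -0.0004, "dz": 0.0015, "wx": 0.0, "wy": -0.0114, "wz": 0.0}]
```

>>> {"fn": "arm_command", "kwargs": {
  "deltas": [
    {"dx":0.0,"dy":-0.0004,"dz":0.0005,"wx":0.0,"wy":-0.0038,"wz":0.0},
    {"dx":0.0,"dy":-0.0004,"dz":0.001,"wx":0.0,"wy":-0.0076,"wz":0.0},
    {"dx":0.0,"dy":-0.0004,"dz":0.0015,"wx":0.0,"wy":-0.0114,"wz":0.0},
    {"dx":0.0,"dy":-0.0004,"dz":0.0015,"wx":0.0,"wy":-0.0114,"wz":0.0},
    {"dx":0.0,"dy":-0.0004,"dz":0.0015,"wx":0.0,"wy":-0.0114,"wz":0.0}
  ]
}}

```text
clock: 20.95
tool_pos: [0.6033, -0.0232, 0.1733]
eef_rot: [0.509, -0.493, 0.49, -0.508]
contact_force: [-5.2, 5.6, 1.9]
opening: 0.339
```

Run:
```python
from h import *
stt()
rows([pose(-.038-.003*min(2,i+1)/2,z=.1735) for i in range(5)])
```

```text
t 20.95 p [ 0.6033 -0.0232  0.1733] psi [0.9994 0.0339] F [-5.23  5.63  1.94] M [ 1.11  1.02 -0.62] op 0.339
a_tool -0.0339 a_pos -0.0289 L 0.1724 | F along(+=pushed to tip) -5.81 down -1.91 across -5.05
[{"dx": 0.0, "dy": 0.0, "dz": 0.0003, "wx": 0.0, "wy": -0.0019, "wz": 0.0}, {"dx": 0.0, "dy": 0.0, "dz": 0.0006, "wx": 0.0, "wy": -0.0038, "wz": 0.0}, {"dx": 0.0, "dy": 0.0, "dz": 0.0006, "wx": 0.0, "wy": -0.0038, "wz": 0.0}, {"dx": 0.0, "dy": 0.0, "dz": 0.0006, "wx": 0.0, "wy": -0.0038, "wz": 0.0}, {"dx": 0.0, "dy": 0.0, "dz": 0.0006, "wx": 0.0, "wy": -0.0038, "wz": 0.0}]
```

The force climbs steadily with almost no motion, about 6 N at the stop, so the stop is felt. I'll ease off, open and retreat.

Run:
```python
from h import *
# undo the rows just printed but not sent
t,R=pose(-.038,z=.1735); setc(t,R)
rows([pose(-.038+.006*min(1,(i+1)/3),z=.1735) for i in range(5)])
```

```text
[{"dx": 0.0, "dy": 0.0, "dz": -0.0003, "wx": 0.0, "wy": 0.0025, "wz": 0.0}, {"dx": 0.0, "dy": 0.0, "dz": -0.0007, "wx": 0.0, "wy": 0.0051, "wz": 0.0}, {"dx": 0.0, "dy": 0.0, "dz": -0.001, "wx": 0.0, "wy": 0.0076, "wz": 0.0}, {"dx": 0.0, "dy": 0.0, "dz": -0.001, "wx": 0.0, "wy": 0.0076, "wz": 0.0}, {"dx": 0.0, "dy": 0.0, "dz": -0.001, "wx": 0.0, "wy": 0.0076, "wz": 0.0}]
```

>>> {"fn": "arm_command", "kwargs": {
  "deltas": [
    {"dx":0.0,"dy":0.0,"dz":-0.0003,"wx":0.0,"wy":0.0025,"wz":0.0},
    {"dx":0.0,"dy":0.0,"dz":-0.0007,"wx":0.0,"wy":0.0051,"wz":0.0},
    {"dx":0.0,"dy":0.0,"dz":-0.001,"wx":0.0,"wy":0.0076,"wz":0.0},
    {"dx":0.0,"dy":0.0,"dz":-0.001,"wx":0.0,"wy":0.0076,"wz":0.0},
    {"dx":0.0,"dy":0.0,"dz":-0.001,"wx":0.0,"wy":0.0076,"wz":0.0}
  ]
}}

```text
clock: 21.45
tool_pos: [0.603, -0.0232, 0.1733]
eef_rot: [-0.507, 0.494, -0.492, 0.507]
contact_force: [-4.7, 5.3, -0.0]
opening: 0.338
```

Run:
```python
from h import *
stt()
```

```text
t 21.45 p [ 0.603  -0.0232  0.1733] psi [0.9996 0.0291] F [-4.73  5.31 -0.05] M [ 1.03  0.73 -0.38] op 0.338
a_tool -0.0291 a_pos -0.0272 L 0.1723 | F along(+=pushed to tip) -5.45 down 0.07 across -4.57
```

>>> {"fn": "arm_command", "kwargs": {
  "deltas": [
    {"dx":0,"dy":0,"dz":0,"wx":0,"wy":0,"wz":0},
    {"dx":0,"dy":0,"dz":0,"wx":0,"wy":0,"wz":0},
    {"dx":0,"dy":0,"dz":0,"wx":0,"wy":0,"wz":0},
    {"dx":0,"dy":0,"dz":0,"wx":0,"wy":0,"wz":0},
    {"dx":0,"dy":0,"dz":0,"wx":0,"wy":0,"wz":0}
  ],
  "claw": 0.14
}}

```text
clock: 21.95
tool_pos: [0.6042, -0.0238, 0.1736]
eef_rot: [-0.507, 0.492, -0.492, 0.508]
contact_force: [-0.1, -0.4, 0.3]
opening: 0.569
```

Run:
```python
from h import *
stt()
```

```text
t 21.95 p [ 0.6042 -0.0238  0.1736] psi [0.9995 0.0315] F [-0.12 -0.4   0.25] M [-0.06  0.02 -0.02] op 0.569
a_tool -0.0315 a_pos -0.0339 L 0.1730 | F along(+=pushed to tip) 0.40 down -0.25 across -0.13
```

>>> {"fn": "arm_command", "kwargs": {
  "deltas": [
    {"dx":0,"dy":-0.02,"dz":0,"wx":0,"wy":0,"wz":0},
    {"dx":0,"dy":-0.06,"dz":0,"wx":0,"wy":0,"wz":0},
    {"dx":0,"dy":-0.1,"dz":0,"wx":0,"wy":0,"wz":0},
    {"dx":0,"dy":-0.14,"dz":-0.04,"wx":0,"wy":0,"wz":0},
    {"dx":0,"dy":-0.14,"dz":-0.08,"wx":0,"wy":0,"wz":0}
  ]
}}

```text
clock: 22.45
tool_pos: [0.5259, -0.0263, 0.3172]
eef_rot: [-0.504, 0.49, -0.495, 0.511]
contact_force: [-0.3, -0.5, -0.1]
opening: 0.57
```

>>> {"fn": "arm_command", "kwargs": {
  "deltas": [
    {"dx":0.04,"dy":0,"dz":-0.02,"wx":0,"wy":0,"wz":0},
    {"dx":0.08,"dy":0,"dz":-0.04,"wx":0,"wy":0,"wz":0},
    {"dx":0.12,"dy":0,"dz":-0.06,"wx":0,"wy":0,"wz":0},
    {"dx":0.16,"dy":0,"dz":-0.08,"wx":0,"wy":0,"wz":0},
    {"dx":0.2,"dy":0,"dz":-0.08,"wx":0,"wy":0,"wz":0}
  ]
}}

```text
clock: 22.95
tool_pos: [0.4474, -0.2304, 0.3131]
eef_rot: [0.508, -0.494, 0.491, -0.507]
contact_force: [1.0, 0.4, -0.6]
opening: 0.571
```

Run:
```python
from h import *
import cv2
stt()
for n,(x,y,w,h) in (("top",(180,105,170,120)),("scene",(230,120,140,110))):
    im=r.snapshot(n)[:,:,::-1]; cv2.imwrite(f"pics/{n}10f.png",im); cv2.imwrite(f"pics/{n}10.png",cv2.resize(im[y:y+h,x:x+w],None,fx=4.7,fy=4.7,interpolation=cv2.INTER_CUBIC))
```

```text
t 22.95 p [ 0.4474 -0.2304  0.3131] psi [0.9995 0.0305] F [ 1.02  0.37 -0.56] M [-0.08  0.01 -0.03] op 0.571
a_tool -0.0306 a_pos 0.3785 L 0.4084 | F along(+=pushed to tip) -0.34 down 0.56 across 1.03
```

View pics/top10.png

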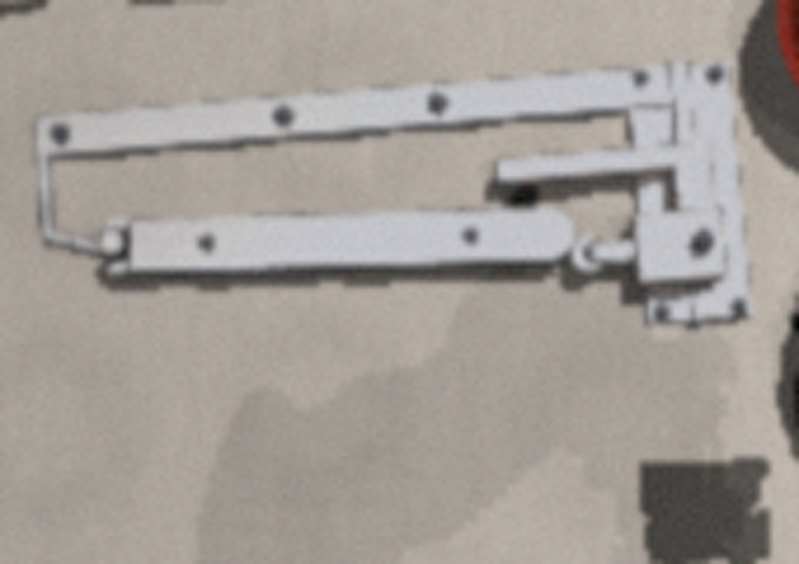

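View pics/scene10f.png

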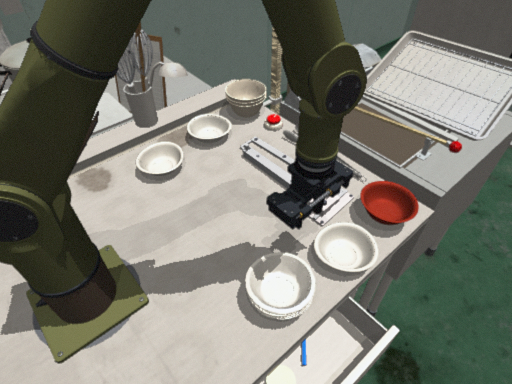

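```bash
python3 - <<'E'
import cv2,numpy as np
a=cv2.imread("pics/top0.png");b=cv2.imread("pics/top10f.png")
x,y,w,h=270,130,60,40
o=np.hstack([cv2.resize(i[y:y+h,x:x+w],None,fx=6.6,fy=9,interpolation=cv2.INTER_CUBIC) for i in (a,b)])
o=np.hstack([cv2.resize(i[y:y+h,x:x+w],None,fx=6.6,fy=6.6,interpolation=cv2.INTER_CUBIC) for i in (a,b)])
cv2.imwrite("pics/cmp10.png",o)
im=cv2.imread("pics/top10f.png")
for p in ((207,242),(471,235)): pass
from h import *
A=zt("top",207,242,.028);B=zt("top",471,235,.028);T=zt("top",572,235,.028)
d=A-B;a=np.arctan2(d[0],d[1]);print(a,A,B,T)
# top-frame rail mid: holes symmetric about mid?
E
python3 ov.py 10 .6030 .0235 -.025 190,135,130,60 6.1
```

```text
-0.021163497570302694 [0.6018 0.0987 0.028 ] [ 0.6049 -0.0512  0.028 ] [ 0.6046 -0.1083  0.028 ]
fork->post along -0.0003 across -0.0002
```

View pics/cmp10.png

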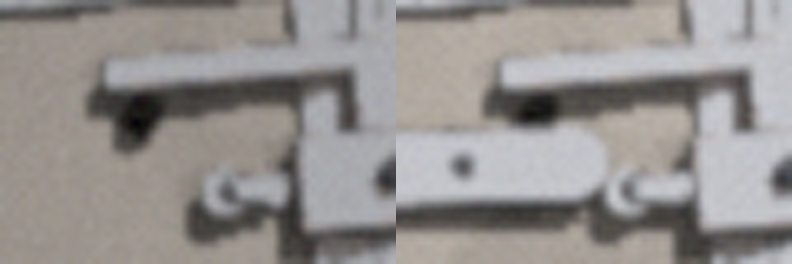

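View pics/ov10.png

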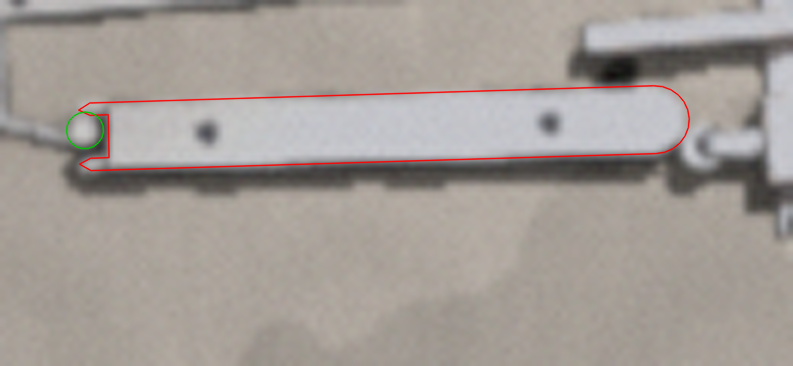

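The fork sits fully on the post (overlay error under 0.5 mm). The round end is past the roller, which is pushed back about 2.2 mm, and the rail's far side is against the stop. The robot is clear, so I'll hand in.

Run:
```python
from h import *
st(); print(r.finish_job())
```

```text
t 23.05 p [ 0.4489 -0.2352  0.3133] psi [0.9998 0.0213] F [0.83 0.53 1.09] M [-0.07 -0.   -0.04] op 0.572
the job is handed in; nothing more can be done
None
```

I hooked the rail's fork onto the post about 0.61 rad out of line. I then swung it round past the spring roller to the stop, let go and backed the arm away. The job was handed in at 23 s with the gripper clear.

**Forces:**
- **Post:** contact while hooking read about 7 N.
- **Roller:** about 4–5 N across at the gripper as the rail went past.
- **Stop:** pushing on another 3 mm moved the tool only about 1 mm while the force rose steadily. I estimate about 6 N at the stop. I then eased off slightly and released.

**Last pictures:**
- The fork is on the post to within about 0.5 mm.
- The round end is past the roller, which is pushed back about 2.2 mm, inside the 2 to 4 mm given for seated.
- The bowls stand where they were.

**Not directly confirmed:** the contact with the stop is hidden from above by the rail's top edge. That the rail rests on it is inferred from the force rise and the roller's position.

**Disagreements:**
- The two cameras differed by about 2 mm everywhere, so I used the top view for relative positions.
- The fork bottomed on the post about 2.7 mm earlier than my first estimate. A second look from above showed it was properly hooked.

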